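Rebuild the thicknesser's feed rollers

TASK

Put the thicknesser's two feed shafts back together: lay each loose key down in the slot of the shaft it fits (the larger key in the green infeed block's thick shaft, the smaller in the blue outfeed block's thin one), then take all the roller segments from the rack and slide them over the key, serrated steel ones onto the infeed shaft and orange rubber ones onto the outfeed shaft. On each shaft the first segment must sit fully home against the shoulder and any second one close up against it, with the key still lying in its slot; leave the chisel, plane and wood offcut where they are.

Things in the scene. Friction and masses are not known exactly. Their poses are not given: they have to be found in the camera images.
- infeed: Green bearing block bolted to the bench with a level stub shaft pointing along its -x. Origin under the middle of its foot (70 x 130 x 14 mm), z up. Round housing 72 mm in diameter, x -35 to +35 mm, top 111 mm above the bench. Shaft 30 mm in diameter, axis 75 mm above the bench, from the shoulder (42 mm collar, x = -40 mm) to x = -110 mm, 3 mm chamfer at its end; it does not turn.
- infeed_slot (a point): Middle of the floor of the infeed shaft's key slot; axes as the block's. The slot, cut in the top of the shaft and closed at both ends, is 12 mm wide (y), 47 mm long (x), from 4 to 51 mm in front of the shoulder; floor 9.5 mm above the axis, about 4 mm deep.
- infeed_shoulder (a point): point on the infeed shaft's axis in the plane of its shoulder; axes as the block's: the shaft runs from here along -x, z up. A segment fully home has its centre at x = -12 mm, a second one at -36 mm
- outfeed: Blue bearing block bolted to the bench with a level stub shaft pointing along its -x. Origin under the middle of its foot (70 x 130 x 14 mm), z up. Round housing 72 mm in diameter, x -35 to +35 mm, top 111 mm above the bench. Shaft 24 mm in diameter, axis 75 mm above the bench, from the shoulder (42 mm collar, x = -40 mm) to x = -110 mm, 3 mm chamfer at its end; it does not turn.
- outfeed_slot (a point): Middle of the floor of the outfeed shaft's key slot; axes as the block's. The slot, cut in the top of the shaft and closed at both ends, is 10 mm wide (y), 39 mm long (x), from 5 to 44 mm in front of the shoulder; floor 7 mm above the axis, about 4 mm deep.
- outfeed_shoulder (a point): the same point on the outfeed shaft; axes as the blue block's
- key_large: loose larger bright steel feather key with round ends, 10 mm square and 44 mm long, 34 g, at first lying flat on the bench. Origin at its centre, x along its length; any of its four sides may face up. Belongs to the thick infeed shaft.
- key_small: loose smaller bright steel feather key with round ends, 8 mm square and 36 mm long, 18 g, at first lying flat on the bench. Origin at its centre, x along its length; any of its four sides may face up. Belongs to the thin outfeed shaft.
- rack: plywood rack fixed to the bench, 250 x 100 mm (x, y), origin under its middle, x along it. Two rails along x, tops 20 mm above the bench, inner edges 36 mm apart and outer edges 64 mm apart, carry the segments, whose centres are then 46 mm above the bench over y = 0, their axes along the rack's x
- steel_a: Serrated steel roller segment, 64 mm in diameter, 24 mm wide, 420 g. Origin at its centre, x along its bore, z towards its keyway (white mark across the rim). Bore 32.4 mm across, keyway 12.5 mm wide, roof 22 mm from the axis, right through: either face may go first. Starts standing in the rack, keyway up to 0.35 rad off vertical (about its x). May be absent; its twin is equal.
- steel_b: Serrated steel roller segment, 64 mm in diameter, 24 mm wide, 420 g. Origin at its centre, x along its bore, z towards its keyway (white mark across the rim). Bore 32.4 mm across, keyway 12.5 mm wide, roof 22 mm from the axis, right through: either face may go first. Starts standing in the rack, keyway up to 0.35 rad off vertical (about its x). May be absent; its twin is equal.
- rubber_a: Roller segment with orange rubber tyre on aluminium hub, 64 mm in diameter, 24 mm wide, 260 g. Origin at its centre, x along its bore, z towards its keyway (white mark across the rim). Bore 26.4 mm across, keyway 10.5 mm wide, roof 17.5 mm from the axis, right through: either face may go first. Starts standing in the rack, keyway up to 0.35 rad off vertical (about its x). May be absent; its twin is equal.
- rubber_b: Roller segment with orange rubber tyre on aluminium hub, 64 mm in diameter, 24 mm wide, 260 g. Origin at its centre, x along its bore, z towards its keyway (white mark across the rim). Bore 26.4 mm across, keyway 10.5 mm wide, roof 17.5 mm from the axis, right through: either face may go first. Starts standing in the rack, keyway up to 0.35 rad off vertical (about its x). May be absent; its twin is equal.
- chisel: chisel with an amber handle, about 285 mm long, lying on the bench along its own x; to be left alone
- block_plane: iron block plane, 160 x 50 x 45 mm, long along x; to be left alone
- walnut_offcut: dark wood offcut, 35 x 35 x 30 mm; to be left alone

How it is judged:
By the outcome, as a careful person would: the job done as asked, in the order asked, and still so for the second after the job is handed in, with the robot touching nothing.
Of steel_a, steel_b, rubber_a, rubber_b only 3 to 4 are there at a start; the rules pass over those that are not, and their reading is None.
At some moment in a run one of key_large, key_small may be knocked a few centimetres aside while the robot is not near it.
It also fails if it takes over 210 s, if anything falls off the work surface, if the arm or the gripper's body presses on something with over 40 N, if the wrist force passes 120 N, or if a joint passes its speed limit or range.

ROBOT

A 7-joint arm with a two-finger parallel gripper is mounted at the origin on the work surface. World frame = base frame: x ahead of the robot, y to its left, z up, the work surface at z = 0. Lengths are in m, angles in degrees, forces in N, time in s.
With the tool pointing down it reaches from about 0.425 to 0.875 m from the base axis. Payload 4.7 kg.
Tool frame: the origin (TCP) lies on the mounting face of the last link; the fingertips stand 182 mm ahead of it and the grasp point (between the pads) lies 164 mm ahead of it; z points along the fingers, y is the line along which they close (so a half turn about z gives the same grasp; the last joint's range is limited). The gripper opens to 87 mm and grips with 3 to 60 N. Pads are 19 mm wide; open, the fingers measure 117 mm over their backs; the gripper's body (75 mm by 190 mm) begins 51 mm behind the grasp point.
Start: joints at [-67.145, 18.392, -4.016, 83.108, 1.295, 78.541, -3.26], TCP at [0.244, 0.602, 0.405] pointing down, gripper open.
Joint ranges: [-163.93, 163.93], [-17.29, 119.83], [-79.2, 71.16], [3.27, 140.29], [-89.18, 269.18], [5.43, 117.66], [-154.24, 154.24]. Speed limits (degrees/s): [147.25, 147.25, 180, 180, 180, 180, 180].

INTERFACE

Orientations are given as [roll, pitch, yaw] about the fixed x, y, z axes, in that order (R = Rz(yaw) Ry(pitch) Rx(roll)).
In Python, from cell import env gives the robot as it stands.
- The arm moves only by the tool servo_tool, never from a script. Its argument "plan" is a list of rows, each an object with "xyz": the shift along the tool's x, y, z in cm, a list of three; "twist": the turn, a rotation vector about the tool's x, y, z in degrees, a list of three; "jaw": the closure, from 0 (fully open) to 1 (shut). In form: [{"xyz": [x, y, z], "twist": [wx, wy, wz], "jaw": jaw}, ...]. A call has 1 to 10 rows; each row is the pose to reach, as a shift and turn from the pose commanded when the call began, along the tool's axes at that moment; what a row does not reach only later rows make up. A row lasts 1/12 s, in which the tool goes at most 41.7 mm and 7.16 degrees, less where a joint would pass 70% of its speed; a pose out of reach is approached as far as the arm can. A call with a gripper value outside its range is refused whole. The fingers move at their own pace and stop on an object; "newtons" is the grip in N (left out, the last holds). Time passes only in rows, so rows that repeat a pose let the fingers close. It gives the time, the measured TCP pose, the force, the opening and the grip force at its end, in the units of the state.
- env.get_obs(): the state, without advancing time (a new reading comes with each control period).
- env.read_camera(name): name is "side" or "top" or "wrist"; returns a dict with "img" (420x560x3 uint8, red, green, blue), "camera_matrix" (3x3 intrinsics, pixels), "R" (3x3) and "t" (3): a world point X has camera coordinates R X + t. Camera axes: x right, y down, z forward; pixel columns grow to the right and rows downward; lengths in m; the calibration is good to about 2 mm. A picture is of the moment at which its call begins. There is no depth.
- env.sign_off(): hands the job in; it is judged then, once.
The state is a dict: "time_s": time; "qpos": joint angles; "joint_velocities": joint speeds; "effort": joint torques, N m; "tool_pos": TCP position; "tool_rot": TCP orientation; "force": force on the tool from outside, world axes, zero at the start; "wrist_torque": the same for the moment, N m; "grip_width": finger opening in m; "grasp_force": force on a finger pad.
Only numpy, scipy, OpenCV 4.12 (cv2) and the standard library are available. Lean on these libraries where they do the work, as an engineer would, in place of code of your own. Each camera call takes 0.05 s, during which the arm holds its last target. There are 200 camera calls.

## Working session

There is one attempt and no reset: what is moved stays moved. The work goes in short steps, Python scripts to look and compute and a tool call to move; the robot and the scene stay as the last step left them, time stands still between calls to the robot, and variables do not carry over. Pictures are saved under pics/ and viewed, at most 17 in all, crops included, and the job is handed in when it is done.

Besides the shell and the picture viewer there is one more tool, called after "Emit:" in YAML: its name, and indented under it one key for each argument. servo_tool: Moves the arm, as the interface text tells. Its arguments: {"type":"object","properties":{"plan":{"type":"array","items":{"type":"object","properties":{"xyz":{"type":"array","items":{"type":"number"}},"twist":{"type":"array","items":{"type":"number"}},"jaw":{"type":"number"}}}},"newtons":{"type":"number"}},"required":["plan"]}

```bash
mkdir -p pics; ls
cat > h.py <<'E'
from cell import env
import numpy as np, cv2, json
from scipy.spatial.transform import Rotation as Ro
def snap(n,fn=None):
    c=env.read_camera(n)
    if fn: cv2.imwrite('pics/'+fn,cv2.cvtColor(c['img'],cv2.COLOR_RGB2BGR))
    return c
def ray(c,uv,z):
    K,R,t=map(np.array,(c['camera_matrix'],c['R'],c['t']))
    d=R.T@np.linalg.solve(K,[uv[0],uv[1],1]);o=-R.T@t
    return o+d*(z-o[2])/d[2]
def proj(c,X):
    K,R,t=map(np.array,(c['camera_matrix'],c['R'],c['t']))
    p=K@(R@np.array(X)+t);return p[:2]/p[2]
E
python3 - <<'E'
from h import *
for n in ('top','side','wrist'):
    c=snap(n,n+'0.png'); print(n,-np.array(c['R']).T@c['t'],np.round(c['R'],2).tolist(),c['camera_matrix'][0][0])
print(env.get_obs())
a=[cv2.imread(f'pics/{n}0.png') for n in('top','side')]
E
```

```text
pics
top [ 0.41418569 -0.02883295  0.94700083] [[-0.01, -1.0, -0.0], [-0.98, 0.01, -0.19], [0.19, 0.0, -0.98]] 396.3475084191493
side [0.18470582 0.51044622 0.53147299] [[-0.81, -0.58, 0.01], [-0.33, 0.45, -0.83], [0.48, -0.68, -0.56]] 393.2609367357905
wrist [0.18010312 0.62751662 0.38222492] [[0.37, 0.93, -0.0], [0.9, -0.36, 0.26], [0.24, -0.1, -0.97]] 316.25958164073523
{'time_s': 0.15, 'qpos': array([-67.14818502,  18.42920063,  -4.01539113,  83.15837603,
         1.29420065,  78.53897697,  -3.25891524]), 'joint_velocities': array([-0.03901794, -0.13267795, -0.03296045, -0.24859052,  0.04371636,
       -0.06552804,  0.01254227]), 'effort': array([ 2.23718521e-04, -4.91797149e+01, -4.04461054e-01, -3.12875211e+01,
       -6.40135794e-02,  4.05368046e-02,  1.20359655e-04]), 'tool_pos': array([0.24393014, 0.60233822, 0.40391782]), 'tool_rot': array([-1.79918614e+02,  4.19571602e-03,  1.57958363e+02]), 'force': array([-0.89327313,  0.56059702,  0.53701097]), 'wrist_torque': array([-0.02385697, -0.00277926,  0.01393549]), 'grasp_force': 0.0, 'grip_width': 0.08708207097085198}
```

View pics/top0.png

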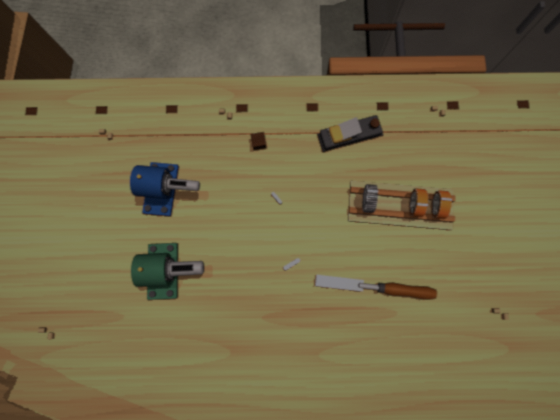

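View pics/side0.png

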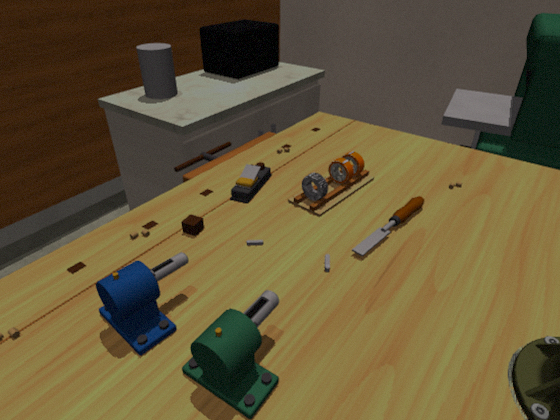

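The top view shows the blue block at (155,182), the green block at (155,270) and both shafts pointing right. The keys are at (276,198) and (291,265). On the rack, the steel segment is at (370,199) and the two rubber ones at (419,203) and (442,205). The side view agrees: one steel and two rubber.

```bash
cat > m0.py <<'E'
from h import *
c=snap('top'); im=c['img']; hsv=cv2.cvtColor(im,cv2.COLOR_RGB2HSV)
def comps(mask,roi,z,amin=8):
    m=np.zeros(mask.shape,np.uint8);x0,y0,x1,y1=roi;m[y0:y1,x0:x1]=mask[y0:y1,x0:x1]
    for k in cv2.findContours(m,cv2.RETR_EXTERNAL,cv2.CHAIN_APPROX_NONE)[0]:
        if len(k)<amin: continue
        w=np.array([ray(c,p,z)[:2] for p in k[:,0].astype(float)],np.float32)
        (cx,cy),(a,b),t=cv2.minAreaRect(w*1000)
        print(np.round(cv2.boundingRect(k),0),'ctr',round(cx,1),round(cy,1),'size',round(a,1),round(b,1),'ang',round(t,1))
S,V,H=hsv[...,1],hsv[...,2],hsv[...,0]
grey=((S<70)&(V>90)).astype(np.uint8)
print('keys');comps(grey,(250,180,312,285),.005)
print('shafts');comps(((S<90)&(V>40)).astype(np.uint8),(165,165,215,285),.085)
print('blue');comps(((H>100)&(H<125)&(S>120)).astype(np.uint8),(120,150,190,230),.014)
print('green');comps(((H>60)&(H<95)&(S>90)).astype(np.uint8),(120,230,190,310),.014)
print('orange');comps(((H<16)&(S>180)&(V>150)).astype(np.uint8),(345,180,460,232),.07)
print('greyrack');comps(((S<90)).astype(np.uint8),(345,175,460,232),.07)
big=cv2.resize(im[150:310,120:320],None,fx=4,fy=4,interpolation=cv2.INTER_CUBIC)[:600]
cv2.imwrite('pics/t1.png',big[...,::-1])
for p in [(276,198),(291,265),(180,184),(180,268),(370,199),(420,203),(442,205)]: print(p,np.round(ray(c,p,.0 if p[0]in(276,291) else .08),3))
E
python3 m0.py
```

```text
keys
[283 258  18  12] ctr 464.2 -31.7 size 12.5 45.2 ang 28.8
[271 192  11  12] ctr 624.5 3.4 size 36.8 10.4 ang 43.7
shafts
[176 279   2   6] ctr 424.8 215.2 size 10.5 2.1 ang 2.4
[201 253  14   2] ctr 483.7 150.5 size 28.3 2.2 ang 89.3
[165 242  39  36] ctr 475.1 200.8 size 76.3 80.4 ang 4.6
[165 232  50   7] ctr 525.6 190.9 size 107.9 13.1 ang 88.1
[174 209  41   6] ctr 576.7 183.0 size 88.8 11.3 ang 89.3
[165 207   2   5] ctr 583.2 246.3 size 9.2 2.2 ang 2.8
[211 200   4   4] ctr 598.8 142.5 size 7.1 6.7 ang 1.4
[165 198   9  19] ctr 586.0 233.7 size 11.5 42.7 ang 67.3
[165 165  36  26] ctr 655.1 211.0 size 80.2 58.2 ang 89.2
[168 165   6   6] ctr 679.3 240.1 size 11.8 9.5 ang 44.9
blue
[131 164  47  52] ctr 649.9 305.4 size 109.1 125.7 ang 84.3
green
[132 244  45  54] ctr 450.4 288.9 size 123.6 102.6 ang 2.4
orange
greyrack
[345 219 115  13] ctr 540.2 -278.8 size 253.9 25.8 ang 87.0
[345 209   1   5] ctr 576.3 -153.3 size 0.0 9.2 ang 87.7
[451 206   9   6] ctr 580.1 -401.0 size 9.5 20.5 ang 15.1
[432 194  20  20] ctr 595.5 -363.8 size 33.1 53.5 ang 39.0
[350 194   5   5] ctr 610.7 -170.6 size 9.1 9.6 ang 87.6
[410 192  19  21] ctr 598.3 -314.1 size 40.4 43.4 ang 22.7
[446 189   7   3] ctr 622.2 -391.6 size 13.9 3.2 ang 61.1
[423 187  16   5] ctr 624.6 -349.9 size 34.1 9.3 ang 89.2
[424 184   5   2] ctr 635.3 -340.2 size 9.3 2.3 ang 89.2
[351 181  67  31] ctr 607.2 -242.6 size 150.3 68.7 ang 86.4
(276, 198) [0.624 0.004 0.   ]
(291, 265) [ 0.461 -0.03   0.   ]
(180, 184) [0.641 0.218 0.08 ]
(180, 268) [0.454 0.21  0.08 ]
(370, 199) [ 0.601 -0.209  0.08 ]
(420, 203) [ 0.59 -0.32  0.08]
(442, 205) [ 0.585 -0.369  0.08 ]
```

View pics/t1.png

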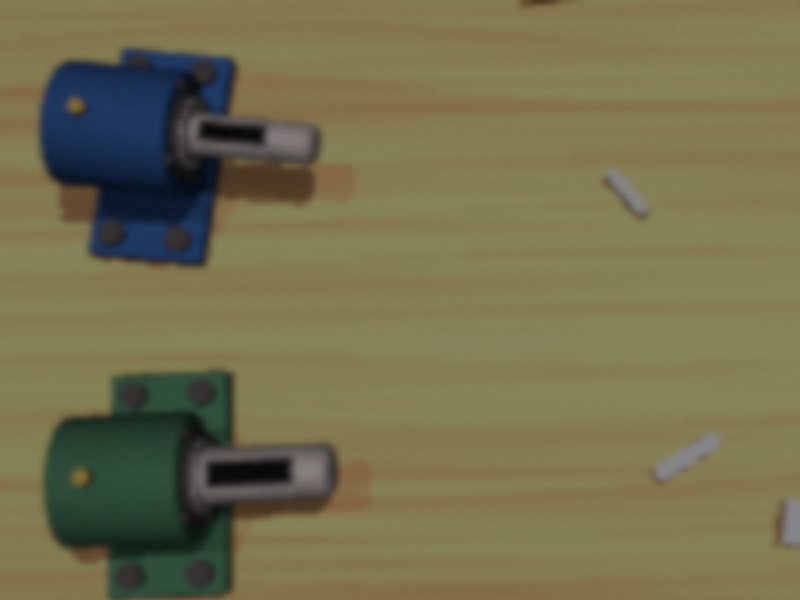

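The crop shows the blue slot at about (232,132) and the green slot at about (250,472). The small key is at (626,192) and the large key at (687,457). First I'll hover over the large key.

```bash
cat >> h.py <<'E'
def rot(yaw,tilt=0): # tool down, tool x at yaw; tilt about tool x
    return Ro.from_euler('z',yaw,degrees=True)*Ro.from_euler('x',180,degrees=True)*Ro.from_euler('x',tilt,degrees=True)
def go(*wps,state=None):
    "wps: grasp point (x,y,z) m, yaw, tilt ; prints relative moves"
    o=env.get_obs();p=o['tool_pos'];R=Ro.from_euler('xyz',o['tool_rot'],degrees=True)
    for w in wps:
        x,y,z,yaw=w[:4];R2=rot(yaw,w[4] if len(w)>4 else 0);p2=np.array([x,y,z])-R2.apply([0,0,.164])
        d=R.inv().apply(p2-p)*100;tw=(R.inv()*R2).as_rotvec(degrees=True)
        print('xyz',np.round(d,2).tolist(),'twist',np.round(tw,1).tolist(),'rows',int(max(np.linalg.norm(d)/4.17,np.linalg.norm(tw)/7.16)+1.5));p,R=p2,R2
def st():
    o=env.get_obs();R=Ro.from_euler('xyz',o['tool_rot'],degrees=True)
    print('t',round(o['time_s'],2),'grasp',np.round(o['tool_pos']+R.apply([0,0,.164]),4),'rot',np.round(o['tool_rot'],2),'F',np.round(o['force'],1),'w',round(o['grip_width'],4),'gf',round(o['grasp_force'],1))
E
python3 - <<'E'
from h import *
st();go((.35,.29,.22,118.8),(.464,-.032,.14,118.8))
E
```

```text
t 0.2 grasp [0.2439 0.6022 0.2401] rot [-179.93    0.    157.95] F [0.8 0.1 1. ] w 0.087 gf 0.0
xyz [-21.55, -24.97, 2.04] twist [-0.1, 0.0, 39.1] rows 9
xyz [-33.71, -5.52, 8.0] twist [0.0, 0.0, 0.0] rows 9
```

Emit:
servo_tool:
  plan:
    - {"xyz": [-21.5, -25, 2], "twist": [0, 0, 39.1], "jaw": 0}
    - {"xyz": [-21.5, -25, 2], "twist": [0, 0, 39.1], "jaw": 0}
    - {"xyz": [-21.5, -25, 2], "twist": [0, 0, 39.1], "jaw": 0}
    - {"xyz": [-21.5, -25, 2], "twist": [0, 0, 39.1], "jaw": 0}
    - {"xyz": [-21.5, -25, 2], "twist": [0, 0, 39.1], "jaw": 0}
    - {"xyz": [-21.5, -25, 2], "twist": [0, 0, 39.1], "jaw": 0}
    - {"xyz": [-21.5, -25, 2], "twist": [0, 0, 39.1], "jaw": 0}
    - {"xyz": [-21.5, -25, 2], "twist": [0, 0, 39.1], "jaw": 0}
    - {"xyz": [-21.5, -25, 2], "twist": [0, 0, 39.1], "jaw": 0}
    - {"xyz": [-21.5, -25, 2], "twist": [0, 0, 39.1], "jaw": 0}

```text
time_s: 1.03
tool_pos: [0.3503, 0.2878, 0.3849]
tool_rot: [180.0, -0.0, 118.6]
force: [0.1, -0.3, 0.7]
grip_width: 0.0872
grasp_force: 0.0
```

Emit:
servo_tool:
  plan:
    - {"xyz": [-33.7, -5.5, 8], "twist": [0, 0, 0], "jaw": 0}
    - {"xyz": [-33.7, -5.5, 8], "twist": [0, 0, 0], "jaw": 0}
    - {"xyz": [-33.7, -5.5, 8], "twist": [0, 0, 0], "jaw": 0}
    - {"xyz": [-33.7, -5.5, 8], "twist": [0, 0, 0], "jaw": 0}
    - {"xyz": [-33.7, -5.5, 8], "twist": [0, 0, 0], "jaw": 0}
    - {"xyz": [-33.7, -5.5, 8], "twist": [0, 0, 0], "jaw": 0}
    - {"xyz": [-33.7, -5.5, 8], "twist": [0, 0, 0], "jaw": 0}
    - {"xyz": [-33.7, -5.5, 8], "twist": [0, 0, 0], "jaw": 0}
    - {"xyz": [-33.7, -5.5, 8], "twist": [0, 0, 0], "jaw": 0}
    - {"xyz": [-33.7, -5.5, 8], "twist": [0, 0, 0], "jaw": 0}

```text
time_s: 1.87
tool_pos: [0.4648, -0.0348, 0.3042]
tool_rot: [-179.9, 0.1, 118.5]
force: [-0.9, 1.1, -0.0]
grip_width: 0.087
grasp_force: 0.0
```

Run:
```python
from h import *
st();c=snap('wrist','w1.png');o=env.get_obs()
print(proj(c,[.464,-.032,.005]))
```

```text
t 1.87 grasp [ 0.4648 -0.0352  0.1402] rot [-1.7992e+02  1.2000e-01  1.1854e+02] F [-0.9  1.1 -0. ] w 0.087 gf 0.0
[282.41100243 197.65182414]
```

View pics/w1.png

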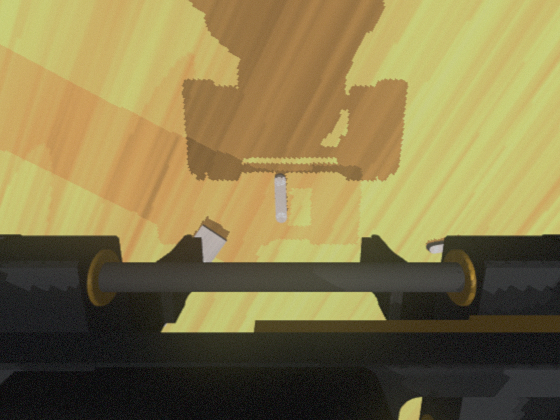

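The wrist view shows the key at (281,198), upright in the picture, so it lines up with the tool's x axis. I'll measure it and descend.

```bash
cat >> h.py <<'E'
def key(c,z,roi):
    x0,y0,x1,y1=roi;h=cv2.cvtColor(c['img'],cv2.COLOR_RGB2HSV)[y0:y1,x0:x1]
    m=((h[...,1]<70)&(h[...,2]>60)).astype(np.uint8)
    k=max(cv2.findContours(m,cv2.RETR_EXTERNAL,cv2.CHAIN_APPROX_NONE)[0],key=cv2.contourArea)
    w=np.array([ray(c,p,z)[:2] for p in k[:,0]+[x0,y0]],np.float32)*1000
    (a,b),s,t=cv2.minAreaRect(w)
    if s[0]<s[1]: t+=90
    print('key',a,b,'size',s,'ang',t); return a/1e3,b/1e3,t
E
python3 - <<'E'
from h import *
c=snap('wrist');x,y,t=key(c,.009,(255,155,310,235))
go((x,y,.060,t),(x,y,.0235,t))
E
```

```text
key 462.2491149902344 -32.67722702026367 size (9.981472969055176, 44.15753936767578) ang 120.36426162719727
xyz [-0.08, -0.27, 8.06] twist [-0.0, -0.0, -1.5] rows 3
xyz [0.0, -0.0, 3.65] twist [0.0, 0.0, 0.0] rows 2
```

Emit:
servo_tool:
  plan:
    - {"xyz": [-0.1, -0.25, 8], "twist": [0, 0, -1.5], "jaw": 0.6}
    - {"xyz": [-0.1, -0.25, 8], "twist": [0, 0, -1.5], "jaw": 0.6}
    - {"xyz": [-0.1, -0.25, 8], "twist": [0, 0, -1.5], "jaw": 0.6}
    - {"xyz": [-0.1, -0.25, 11.65], "twist": [0, 0, -1.5], "jaw": 0.6}
    - {"xyz": [-0.1, -0.25, 11.65], "twist": [0, 0, -1.5], "jaw": 0.6}
    - {"xyz": [-0.1, -0.25, 11.65], "twist": [0, 0, -1.5], "jaw": 0.6}
    - {"xyz": [-0.1, -0.25, 11.65], "twist": [0, 0, -1.5], "jaw": 0.6}

```text
time_s: 2.55
tool_pos: [0.4632, -0.0328, 0.1902]
tool_rot: [179.9, 0.0, 120.4]
force: [0.5, 1.0, -0.1]
grip_width: 0.0482
grasp_force: 0.0
```

Run:
```python
from h import *
st()
```

```text
t 2.55 grasp [ 0.4636 -0.0327  0.0262] rot [1.7987e+02 2.0000e-02 1.2044e+02] F [ 0.5  1.  -0.1] w 0.0482 gf 0.0
```

Emit:
servo_tool:
  plan:
    - {"xyz": [-0.1, 0, 0.2], "twist": [0, 0, 0], "jaw": 0.6}
    - {"xyz": [-0.1, 0, 0.2], "twist": [0, 0, 0], "jaw": 0.8}
    - {"xyz": [-0.1, 0, 0.2], "twist": [0, 0, 0], "jaw": 1}
    - {"xyz": [-0.1, 0, 0.2], "twist": [0, 0, 0], "jaw": 1}
    - {"xyz": [-0.1, 0, 0.2], "twist": [0, 0, 0], "jaw": 1}
    - {"xyz": [-0.1, 0, 0.2], "twist": [0, 0, 0], "jaw": 1}
    - {"xyz": [-0.1, 0, 0.2], "twist": [0, 0, 0], "jaw": 1}
    - {"xyz": [-0.1, 0, 0.2], "twist": [0, 0, 0], "jaw": 1}
    - {"xyz": [-0.1, 0, 0.2], "twist": [0, 0, 0], "jaw": 1}
  newtons: 20

```text
time_s: 3.3
tool_pos: [0.4629, -0.0346, 0.1865]
tool_rot: [180.0, -0.0, 120.4]
force: [-1.7, 0.8, 4.0]
grip_width: 0.0097
grasp_force: 20.0
```

Emit:
servo_tool:
  plan:
    - {"xyz": [0, 0, 0], "twist": [0, 0, 0], "jaw": 1}
    - {"xyz": [0, 0, 0], "twist": [0, 0, 0], "jaw": 1}
    - {"xyz": [0, 0, 0], "twist": [0, 0, 0], "jaw": 1}

```text
time_s: 3.55
tool_pos: [0.4629, -0.0346, 0.1865]
tool_rot: [180.0, -0.0, 120.4]
force: [-1.5, 0.4, 5.4]
grip_width: 0.0095
grasp_force: 20.0
```

```bash
cat > slots.py <<'E'
from h import *
c=snap('top');im=c['img'];g=cv2.cvtColor(im,cv2.COLOR_RGB2GRAY)
st()
for n,roi,zc in(('blue',(165,176,205,192),.086),('green',(165,258,208,280),.0888)):
    x0,y0,x1,y1=roi;s=8
    G=cv2.resize(g[y0:y1,x0:x1],None,fx=s,fy=s,interpolation=cv2.INTER_CUBIC)
    m=(G<45).astype(np.uint8)
    for k in cv2.findContours(m,cv2.RETR_EXTERNAL,cv2.CHAIN_APPROX_NONE)[0]:
        if cv2.contourArea(k)<20*s*s: continue
        pts=(k[:,0]+.5)/s-.5+[x0,y0]
        w=np.array([ray(c,p,zc)[:2] for p in pts],np.float32)*1000
        print(n,cv2.boundingRect(k),cv2.minAreaRect(w))
E
python3 slots.py
```

```text
t 3.6 grasp [ 0.4629 -0.0346  0.0225] rot [179.98  -0.   120.35] F [-1.5  0.1  5.3] w 0.0098 gf 20.0
blue (0, 104, 83, 24) ((626.1263427734375, 238.66854858398438), (22.98441505432129, 6.606084823608398), 89.24897766113281)
blue (43, 39, 121, 38) ((642.6917114257812, 222.06146240234375), (34.219818115234375, 8.389144897460938), 84.03070068359375)
green (59, 58, 158, 46) ((453.9002685546875, 204.1278076171875), (10.818378448486328, 42.125064849853516), 1.8656688928604126)
green (0, 0, 107, 176) ((452.6193542480469, 226.7750244140625), (47.75572204589844, 28.279329299926758), 2.7630767822265625)
```

Run:
```python
from h import *
go((.463,-.0346,.17,91.9),(.454,.202,.165,91.9))
```

```text
xyz [-0.01, 0.02, -14.75] twist [0.0, -0.0, 28.5] rows 5
xyz [23.68, -0.12, 0.5] twist [0.0, 0.0, 0.0] rows 7
```

Emit:
servo_tool:
  plan:
    - {"xyz": [0, 0, -3.5], "twist": [0, 0, 0], "jaw": 1}
    - {"xyz": [0, 0, -7], "twist": [0, 0, 7], "jaw": 1}
    - {"xyz": [0, 0, -10.5], "twist": [0, 0, 14], "jaw": 1}
    - {"xyz": [0, 0, -14.7], "twist": [0, 0, 21], "jaw": 1}
    - {"xyz": [0, 0, -14.7], "twist": [0, 0, 28.5], "jaw": 1}
    - {"xyz": [0, 0, -14.7], "twist": [0, 0, 28.5], "jaw": 1}
    - {"xyz": [0, 0, -14.7], "twist": [0, 0, 28.5], "jaw": 1}

```text
time_s: 4.18
tool_pos: [0.4623, -0.0345, 0.3326]
tool_rot: [-180.0, -0.0, 92.0]
force: [-0.2, 0.1, -0.9]
grip_width: 0.0096
grasp_force: 20.0
```

Emit:
servo_tool:
  plan:
    - {"xyz": [3, 0, 0], "twist": [0, 0, 0], "jaw": 1}
    - {"xyz": [7, 0, 0], "twist": [0, 0, 0], "jaw": 1}
    - {"xyz": [11, 0, 0], "twist": [0, 0, 0], "jaw": 1}
    - {"xyz": [15, 0, 0], "twist": [0, 0, 0], "jaw": 1}
    - {"xyz": [19, 0, 0], "twist": [0, 0, 0], "jaw": 1}
    - {"xyz": [22, -0.1, 0.5], "twist": [0, 0, 0], "jaw": 1}
    - {"xyz": [23.7, -0.1, 0.5], "twist": [0, 0, 0], "jaw": 1}
    - {"xyz": [23.7, -0.1, 0.5], "twist": [0, 0, 0], "jaw": 1}
    - {"xyz": [23.7, -0.1, 0.5], "twist": [0, 0, 0], "jaw": 1}

```text
time_s: 4.93
tool_pos: [0.4532, 0.2027, 0.3259]
tool_rot: [-179.8, 0.2, 92.1]
force: [-0.3, -1.6, -0.1]
grip_width: 0.0096
grasp_force: 20.0
```

Run:
```python
from h import *
st();c=snap('wrist','w2.png')
o=env.get_obs();R=Ro.from_euler('xyz',o['tool_rot'],degrees=True)
g=o['tool_pos']+R.apply([0,0,.164])
print('key',[proj(c,g+R.apply([dx,0,.0125])) for dx in(-.02,.002,.024)])
print('slot',proj(c,[.4539,.2041,.0888]),[proj(c,[.4539,.2041+d,.0888]) for d in(-.0235,.0235)])
```

```text
t 4.93 grasp [0.4527 0.2021 0.1619] rot [-179.8     0.19   92.12] F [-0.3 -1.6 -0.1] w 0.0096 gf 20.0
key [array([281.11222094, 293.46061847]), array([281.25390218, 256.04549977]), array([281.40549107, 216.01397289])]
slot [282.70547271 219.35863933] [array([281.46288176, 250.01811269]), array([284.0169778, 186.9987904])]
```

View pics/w2.png

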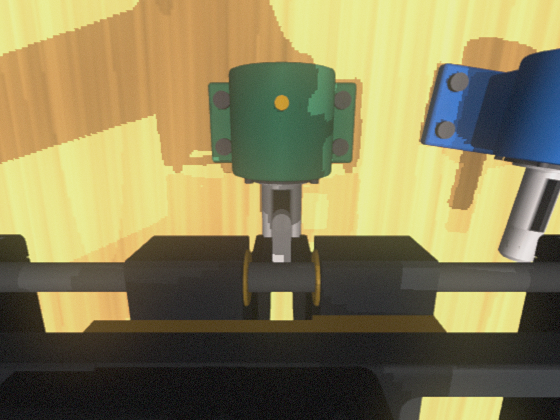

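The wrist view shows the key held at u≈282, front end at v≈211. Behind it, the green slot starts at about v=187. I'll zoom in to measure the offset.

Run:
```python
import cv2
i=cv2.imread('pics/w2.png')[175:265,225:345];cv2.imwrite('pics/w2c.png',cv2.resize(i,None,fx=6,fy=6,interpolation=cv2.INTER_CUBIC))
g=cv2.cvtColor(i,cv2.COLOR_BGR2GRAY)
for v in(190,195,200,205,209,212,215,220,225,230,240): print(v,g[v-175,260-225:305-225].tolist())
```

```text
190 [134, 121, 101, 104, 112, 112, 115, 117, 117, 120, 114, 100, 87, 80, 71, 72, 73, 73, 78, 71, 78, 76, 73, 72, 76, 75, 74, 70, 71, 70, 85, 101, 105, 114, 115, 110, 108, 106, 100, 98, 99, 131, 185, 201, 201]
195 [138, 123, 104, 103, 110, 113, 116, 117, 123, 121, 109, 104, 87, 80, 65, 68, 68, 62, 64, 69, 66, 64, 65, 66, 66, 66, 65, 62, 63, 68, 82, 100, 105, 112, 113, 109, 112, 103, 104, 102, 100, 132, 182, 211, 218]
200 [138, 122, 101, 104, 108, 114, 113, 117, 120, 119, 111, 105, 88, 75, 64, 64, 68, 69, 62, 66, 63, 66, 62, 70, 68, 66, 66, 71, 62, 68, 87, 100, 109, 114, 114, 112, 107, 109, 101, 99, 103, 152, 210, 219, 218]
205 [137, 126, 104, 103, 110, 118, 114, 117, 121, 121, 116, 104, 87, 74, 68, 65, 67, 68, 66, 66, 66, 61, 66, 70, 68, 66, 65, 70, 68, 73, 89, 99, 108, 111, 117, 113, 108, 106, 102, 99, 99, 149, 208, 216, 218]
209 [137, 121, 108, 106, 112, 109, 116, 120, 124, 122, 114, 105, 89, 74, 67, 64, 64, 70, 76, 81, 89, 87, 88, 88, 76, 71, 68, 64, 65, 70, 88, 101, 106, 114, 116, 116, 106, 107, 101, 100, 98, 148, 211, 215, 217]
212 [194, 173, 125, 126, 129, 115, 114, 117, 119, 11
[... 574 characters left out ...]
6, 104, 110, 130, 174, 215, 217, 215]
225 [200, 191, 145, 131, 137, 146, 156, 171, 173, 162, 120, 109, 119, 129, 133, 129, 131, 129, 127, 129, 129, 126, 127, 128, 130, 132, 131, 130, 132, 127, 125, 129, 150, 171, 178, 174, 166, 154, 146, 137, 139, 177, 201, 209, 215]
230 [204, 186, 142, 123, 141, 146, 156, 168, 172, 177, 166, 140, 127, 127, 123, 125, 129, 132, 128, 129, 128, 125, 128, 125, 131, 126, 129, 126, 124, 126, 123, 133, 157, 173, 175, 172, 162, 154, 143, 137, 133, 173, 199, 201, 202]
240 [57, 48, 57, 55, 59, 56, 54, 57, 59, 52, 60, 70, 99, 123, 126, 122, 126, 124, 125, 125, 123, 121, 123, 128, 122, 122, 126, 122, 125, 129, 114, 79, 54, 60, 59, 58, 56, 62, 55, 57, 55, 60, 56, 56, 56]
```

View pics/w2c.png

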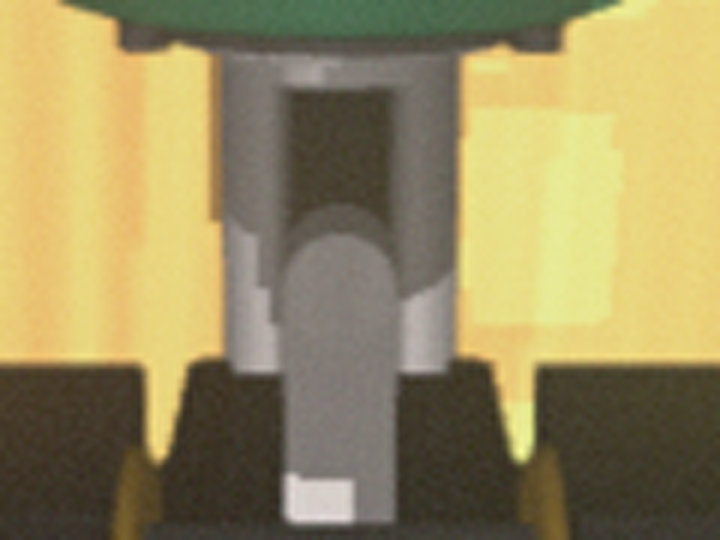

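The crop shows the key's front top edge at (281.7,213.8). The slot's far end is at (281.3,189.7), so the two are nearly centred sideways.

Run:
```python
from h import *
st();c=snap('wrist')
kt=ray(c,(281.7,213.8),.1494);kb=ray(c,(281.7,208.8),.1394);s=ray(c,(281.3,189.7),.08875)
print('key front',kt,kb,'slot end',s)
R=rot(92.1);print('in tool: slot end - key front',R.inv().apply(s-(kt+kb)/2)*1000)
```

```text
t 4.98 grasp [0.4532 0.2009 0.1624] rot [-1.7984e+02  1.7000e-01  9.1950e+01] F [ 0.2 -0.2 -0.4] w 0.0095 gf 20.0
key front [0.45312186 0.22457363 0.1494    ] [0.45311328 0.22447535 0.1394    ] slot end [0.45277829 0.22434011 0.08875   ]
in tool: slot end - key front [-0.17181912 -0.34580181 55.65      ]
```

```bash
cat > ks.py <<'E'
from h import *
import sys
st();c=snap('wrist',sys.argv[1]);st()
g=cv2.cvtColor(c['img'],cv2.COLOR_RGB2GRAY).astype(int)
print('col281',[(v,int(g[v,279:284].mean())) for v in range(183,220)])
for v in (198,202,230,235): print(v,g[v,264:300].tolist())
E
python3 ks.py w3.png
```

```text
t 5.03 grasp [0.4536 0.2004 0.1629] rot [-1.7988e+02  1.3000e-01  9.1840e+01] F [ 1.2  0.3 -0. ] w 0.0096 gf 20.0
t 5.08 grasp [0.4539 0.2003 0.1633] rot [-1.7992e+02  8.0000e-02  9.1780e+01] F [-0.3 -0.8 -0.7] w 0.0095 gf 20.0
col281 [(183, 140), (184, 132), (185, 134), (186, 131), (187, 82), (188, 63), (189, 64), (190, 65), (191, 65), (192, 66), (193, 65), (194, 66), (195, 67), (196, 67), (197, 66), (198, 67), (199, 66), (200, 64), (201, 67), (202, 66), (203, 66), (204, 66), (205, 68), (206, 67), (207, 65), (208, 67), (209, 85), (210, 89), (211, 89), (212, 88), (213, 91), (214, 121), (215, 127), (216, 128), (217, 129), (218, 129), (219, 127)]
198 [110, 117, 122, 123, 119, 105, 97, 87, 67, 68, 67, 68, 66, 65, 66, 67, 68, 69, 68, 67, 61, 66, 64, 69, 83, 92, 103, 111, 117, 112, 110, 107, 104, 103, 99, 116]
202 [113, 118, 120, 123, 119, 109, 97, 88, 69, 68, 66, 68, 64, 68, 68, 68, 66, 70, 65, 62, 68, 66, 61, 69, 78, 96, 105, 114, 114, 115, 109, 110, 103, 105, 97, 117]
230 [151, 162, 168, 173, 172, 156, 128, 115, 119, 126, 127, 128, 128, 128, 127, 127, 128, 129, 129, 123, 127, 128, 127, 128, 122, 126, 131, 159, 183, 175, 169, 156, 150, 140, 129, 141]
235 [150, 163, 172, 175, 177, 161, 132, 110, 121, 124, 127, 122, 125, 126, 124, 126, 122, 126, 123, 123, 123, 124, 126, 127, 123, 122, 134, 153, 179, 178, 166, 158, 153, 142, 120, 101]
```

Run:
```python
from h import *
st();c=snap('wrist');o=env.get_obs();R=Ro.from_euler('xyz',o['tool_rot'],degrees=True)
g=o['tool_pos']+R.apply([0,0,.164])
kt=ray(c,(281.5,213.5),g[2]-.0125);kb=ray(c,(281.5,208.5),g[2]-.0225);s=ray(c,(280.0,187.0),.08875)
print('key front',kt,kb,'slot end',s)
print('in tool: slot end - key front (mm)',R.inv().apply(s-(kt+kb)/2)*1000)
print('front rel grasp',R.inv().apply((kt+kb)/2-g)*1000, 'down to .1075:',g[2]-.1075)
```

```text
t 5.08 grasp [0.4539 0.2003 0.1633] rot [-1.7992e+02  8.0000e-02  9.1780e+01] F [-0.3 -0.8 -0.7] w 0.0095 gf 20.0
key front [0.45379893 0.22439873 0.15117892] [0.45379764 0.22431027 0.14117892] slot end [0.4526885  0.22555709 0.08875   ]
in tool: slot end - key front (mm) [ 1.28297776 -1.0203452  57.42883904]
front rel grasp [23.89595721  0.45197801 17.48005848] down to .1075: 0.056178919749501635
```

Emit:
servo_tool:
  plan:
    - {"xyz": [-0.02, -0.08, 2], "twist": [0, 0, 0], "jaw": 1}
    - {"xyz": [-0.02, -0.08, 4.2], "twist": [0, 0, 0], "jaw": 1}
    - {"xyz": [-0.02, -0.08, 4.2], "twist": [0, 0, 0], "jaw": 1}
    - {"xyz": [-0.02, -0.08, 4.2], "twist": [0, 0, 0], "jaw": 1}
    - {"xyz": [-0.02, -0.08, 4.2], "twist": [0, 0, 0], "jaw": 1}
    - {"xyz": [-0.02, -0.08, 4.2], "twist": [0, 0, 0], "jaw": 1}
    - {"xyz": [-0.02, -0.08, 4.2], "twist": [0, 0, 0], "jaw": 1}
    - {"xyz": [-0.02, -0.08, 4.2], "twist": [0, 0, 0], "jaw": 1}
    - {"xyz": [-0.02, -0.08, 4.2], "twist": [0, 0, 0], "jaw": 1}
    - {"xyz": [-0.02, -0.08, 4.2], "twist": [0, 0, 0], "jaw": 1}

```text
time_s: 5.97
tool_pos: [0.4533, 0.2021, 0.2866]
tool_rot: [180.0, -0.0, 91.9]
force: [-1.0, 1.1, -1.0]
grip_width: 0.0099
grasp_force: 20.0
```

```bash
python3 ks.py w4.png
python3 - <<'E'
import cv2
i=cv2.imread('pics/w4.png')[175:265,225:345];cv2.imwrite('pics/w4c.png',cv2.resize(i,None,fx=6,fy=6,interpolation=cv2.INTER_CUBIC))
E
```

```text
t 5.97 grasp [0.4534 0.2022 0.1226] rot [ 1.7997e+02 -3.0000e-02  9.1860e+01] F [-1.   1.1 -1. ] w 0.0099 gf 20.0
t 6.02 grasp [0.4533 0.2021 0.1225] rot [ 1.7998e+02 -2.0000e-02  9.1860e+01] F [0.6 0.4 0. ] w 0.0099 gf 20.0
col281 [(183, 95), (184, 96), (185, 97), (186, 95), (187, 97), (188, 96), (189, 96), (190, 96), (191, 94), (192, 92), (193, 90), (194, 89), (195, 78), (196, 79), (197, 85), (198, 113), (199, 136), (200, 149), (201, 150), (202, 150), (203, 129), (204, 78), (205, 59), (206, 59), (207, 60), (208, 60), (209, 80), (210, 86), (211, 85), (212, 85), (213, 88), (214, 118), (215, 126), (216, 126), (217, 125), (218, 125), (219, 125)]
198 [117, 114, 112, 107, 111, 109, 106, 102, 109, 117, 115, 115, 116, 118, 117, 117, 115, 112, 114, 109, 101, 95, 93, 93, 97, 101, 101, 106, 106, 111, 108, 110, 109, 108, 105, 99]
202 [119, 116, 120, 124, 126, 123, 124, 123, 129, 126, 130, 141, 157, 157, 159, 157, 159, 160, 149, 128, 122, 126, 121, 124, 118, 117, 119, 116, 118, 116, 114, 109, 110, 106, 102, 102]
230 [119, 117, 110, 102, 90, 76, 65, 81, 113, 127, 124, 126, 128, 126, 125, 126, 120, 125, 122, 123, 127, 125, 125, 126, 127, 126, 119, 105, 105, 109, 114, 109, 110, 104, 104, 100]
235 [117, 116, 115, 101, 92, 80, 63, 85, 110, 122, 126, 124, 123, 120, 123, 124, 123, 122, 124, 124, 122, 124, 121, 122, 124, 125, 118, 107, 103, 109, 113, 110, 109, 104, 96, 82]
```

View pics/w4c.png

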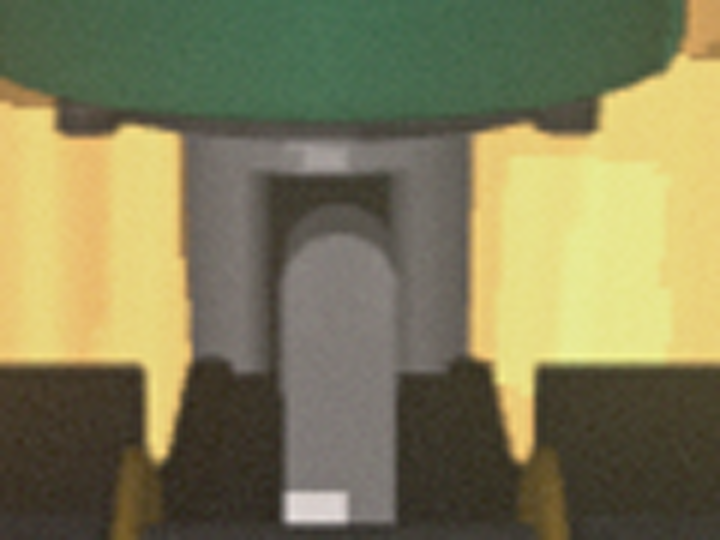

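The slot is centred at crop x≈330 and the key at x≈340, so the key needs to shift about 1 mm in -y of the tool. The slot end is at v≈203.7 and the key front at v≈213.5.

```bash
cat > rel.py <<'E'
from h import *
import sys
a=list(map(float,sys.argv[1:])) # ku, kvt, su, sv, slot top z, grasp->keytop mm, key h mm
st();c=snap('wrist');o=env.get_obs();R=Ro.from_euler('xyz',o['tool_rot'],degrees=True)
g=o['tool_pos']+R.apply([0,0,.164])
kt=ray(c,(a[0],a[1]),g[2]-a[5]/1e3);s=ray(c,(a[2],a[3]),a[4])
print('slot end - key front, tool mm',R.inv().apply(s-kt)*1000,'s',s,'front-grasp',R.inv().apply(kt-g)*1000)
E
python3 rel.py 281.7 213.5 280 203.7 .08875 12.5
```

```text
t 6.02 grasp [0.4533 0.2021 0.1225] rot [ 1.7998e+02 -2.0000e-02  9.1860e+01] F [0.6 0.4 0. ] w 0.0099 gf 20.0
slot end - key front, tool mm [-0.2261993  -0.93969716 21.15882692] s [0.45238447 0.22585119 0.08875   ] front-grasp [23.96579915  0.79021903 12.50470719]
```

Emit:
servo_tool:
  plan:
    - {"xyz": [-0.17, -0.09, 0], "twist": [0, 0, 0], "jaw": 1}
    - {"xyz": [-0.17, -0.09, 0.5], "twist": [0, 0, 0], "jaw": 1}
    - {"xyz": [-0.17, -0.09, 0.9], "twist": [0, 0, 0], "jaw": 1}
    - {"xyz": [-0.17, -0.09, 1.2], "twist": [0, 0, 0], "jaw": 1}
    - {"xyz": [-0.17, -0.09, 1.4], "twist": [0, 0, 0], "jaw": 1}
    - {"xyz": [-0.17, -0.09, 1.4], "twist": [0, 0, 0], "jaw": 1}
    - {"xyz": [-0.17, -0.09, 1.4], "twist": [0, 0, 0], "jaw": 1}
    - {"xyz": [-0.17, -0.09, 1.4], "twist": [0, 0, 0], "jaw": 1}
    - {"xyz": [-0.17, -0.09, 1.4], "twist": [0, 0, 0], "jaw": 1}
    - {"xyz": [-0.17, -0.09, 1.4], "twist": [0, 0, 0], "jaw": 1}

```text
time_s: 6.9
tool_pos: [0.4525, 0.2003, 0.2724]
tool_rot: [180.0, -0.0, 91.9]
force: [0.5, 0.2, -0.4]
grip_width: 0.0099
grasp_force: 20.0
```

```bash
python3 ks.py w5.png
python3 - <<'E'
import cv2
i=cv2.imread('pics/w5.png')[175:265,225:345];cv2.imwrite('pics/w5c.png',cv2.resize(i,None,fx=6,fy=6,interpolation=cv2.INTER_CUBIC))
E
```

```text
t 6.9 grasp [0.4525 0.2004 0.1084] rot [ 1.7998e+02 -1.0000e-02  9.1860e+01] F [ 0.5  0.2 -0.4] w 0.0099 gf 20.0
t 6.95 grasp [0.4525 0.2004 0.1084] rot [ 1.7998e+02 -1.0000e-02  9.1850e+01] F [ 0.3 -0.  -0.7] w 0.0102 gf 20.0
col281 [(183, 95), (184, 96), (185, 94), (186, 93), (187, 94), (188, 95), (189, 94), (190, 93), (191, 94), (192, 93), (193, 94), (194, 94), (195, 92), (196, 90), (197, 86), (198, 72), (199, 78), (200, 81), (201, 102), (202, 144), (203, 157), (204, 157), (205, 154), (206, 131), (207, 83), (208, 59), (209, 80), (210, 83), (211, 84), (212, 82), (213, 86), (214, 117), (215, 126), (216, 125), (217, 125), (218, 124), (219, 124)]
198 [73, 74, 77, 77, 78, 77, 74, 73, 76, 74, 81, 76, 74, 72, 73, 74, 75, 70, 72, 70, 73, 76, 75, 74, 77, 76, 75, 71, 76, 75, 76, 77, 76, 77, 69, 76]
202 [119, 117, 119, 119, 120, 119, 121, 118, 124, 130, 138, 141, 145, 153, 148, 152, 146, 143, 143, 140, 135, 131, 122, 120, 119, 119, 113, 117, 117, 116, 117, 114, 113, 111, 108, 108]
230 [117, 119, 112, 101, 96, 84, 69, 82, 112, 126, 124, 122, 124, 126, 120, 122, 124, 121, 124, 126, 124, 123, 123, 123, 123, 122, 114, 85, 73, 89, 98, 101, 108, 110, 114, 109]
235 [114, 115, 118, 107, 96, 88, 75, 82, 110, 124, 123, 121, 122, 124, 124, 122, 124, 122, 123, 121, 123, 126, 121, 123, 122, 122, 110, 81, 76, 92, 99, 103, 111, 114, 106, 89]
```

View pics/w5c.png

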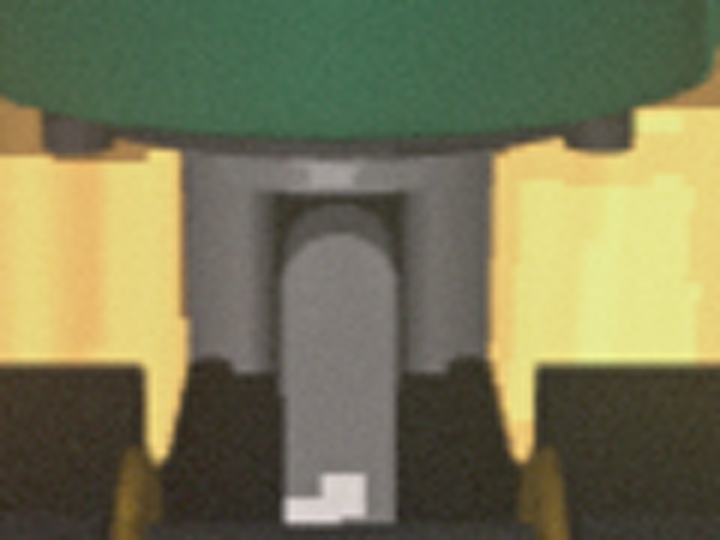

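The key is centred in the slot with clearance at the end. I'll lower it slightly and release it.

Emit:
servo_tool:
  plan:
    - {"xyz": [0, 0, 0.05], "twist": [0, 0, 0], "jaw": 1}
    - {"xyz": [0, 0, 0.05], "twist": [0, 0, 0], "jaw": 1}
    - {"xyz": [0, 0, 0.05], "twist": [0, 0, 0], "jaw": 0.8}
    - {"xyz": [0, 0, 0.05], "twist": [0, 0, 0], "jaw": 0.75}
    - {"xyz": [0, 0, 0.05], "twist": [0, 0, 0], "jaw": 0.7}
    - {"xyz": [0, 0, 0.05], "twist": [0, 0, 0], "jaw": 0.6}
    - {"xyz": [0, 0, -1.5], "twist": [0, 0, 0], "jaw": 0.6}
    - {"xyz": [0, 0, -4], "twist": [0, 0, 0], "jaw": 0.6}
    - {"xyz": [0, 0, -7], "twist": [0, 0, 0], "jaw": 0.6}
    - {"xyz": [0, 0, -7], "twist": [0, 0, 0], "jaw": 0.6}

```text
time_s: 7.78
tool_pos: [0.4542, 0.2009, 0.3478]
tool_rot: [179.5, -0.3, 91.8]
force: [1.6, -0.1, -0.1]
grip_width: 0.0349
grasp_force: 0.0
```

```bash
python3 - <<'E'
from h import *
st();c=snap('wrist');
print('slot ctr px',proj(c,[.4532,.203,.0888]))
ct=snap('top')
for n in (c,ct):
    pass
u,v=map(int,proj(c,[.4532,.203,.094]))
x,y,t=key(c,.0945,(u-25,v-55,u+25,min(v+45,235)))
print('small key top view:');key(ct,.008,(255,175,310,225))
E
python3 slots.py
```

```text
t 7.78 grasp [0.4555 0.2018 0.1838] rot [179.54  -0.29  91.84] F [ 1.6 -0.1 -0.1] w 0.0349 gf 0.0
slot ctr px [276.69222339 212.78953242]
key 452.02569580078125 216.3835906982422 size (36.20394515991211, 57.83163833618164) ang 91.82417368888855
small key top view:
key 623.8535766601562 3.285055160522461 size (36.64284896850586, 10.385764122009277) ang 43.73434829711914
t 7.93 grasp [0.4523 0.2003 0.1782] rot [ 1.7999e+02 -2.0000e-02  9.1860e+01] F [-1.3 -0.6 -0.4] w 0.0345 gf 0.0
blue (0, 104, 82, 24) ((626.12744140625, 238.7516326904297), (22.818218231201172, 6.606084823608398), 89.24897766113281)
blue (43, 39, 121, 37) ((642.691162109375, 222.0874481201172), (34.04579544067383, 8.164324760437012), 83.9729995727539)
green (0, 0, 140, 176) ((452.3882141113281, 222.35415649414062), (48.6436767578125, 37.08856201171875), 2.7630770206451416)
```

Run:
```python
from h import *
st();go((.624,.0035,.15,43.7))
```

```text
t 7.93 grasp [0.4523 0.2003 0.1782] rot [ 1.7999e+02 -2.0000e-02  9.1860e+01] F [-1.3 -0.6 -0.4] w 0.0345 gf 0.0
xyz [-20.22, 16.52, 2.82] twist [0.0, -0.0, 48.2] rows 8
```

Emit:
servo_tool:
  plan:
    - {"xyz": [-20.2, 16.5, 2.8], "twist": [0, 0, 48.2], "jaw": 0.6}
    - {"xyz": [-20.2, 16.5, 2.8], "twist": [0, 0, 48.2], "jaw": 0.6}
    - {"xyz": [-20.2, 16.5, 2.8], "twist": [0, 0, 48.2], "jaw": 0.6}
    - {"xyz": [-20.2, 16.5, 2.8], "twist": [0, 0, 48.2], "jaw": 0.6}
    - {"xyz": [-20.2, 16.5, 2.8], "twist": [0, 0, 48.2], "jaw": 0.6}
    - {"xyz": [-20.2, 16.5, 2.8], "twist": [0, 0, 48.2], "jaw": 0.6}
    - {"xyz": [-20.2, 16.5, 2.8], "twist": [0, 0, 48.2], "jaw": 0.6}
    - {"xyz": [-20.2, 16.5, 2.8], "twist": [0, 0, 48.2], "jaw": 0.6}
    - {"xyz": [-20.2, 16.5, 2.8], "twist": [0, 0, 48.2], "jaw": 0.6}
    - {"xyz": [-20.2, 16.5, 2.8], "twist": [0, 0, 48.2], "jaw": 0.6}

```text
time_s: 8.77
tool_pos: [0.6231, 0.0052, 0.3131]
tool_rot: [-179.9, 0.1, 43.8]
force: [-0.1, 0.2, 0.3]
grip_width: 0.0348
grasp_force: 0.0
```

Emit:
servo_tool:
  plan:
    - {"xyz": [0, 0, 0], "twist": [0, 0, 0], "jaw": 0.6}
    - {"xyz": [0, 0, 0], "twist": [0, 0, 0], "jaw": 0.6}
    - {"xyz": [0, 0, 0], "twist": [0, 0, 0], "jaw": 0.6}

```text
time_s: 9.02
tool_pos: [0.6235, 0.005, 0.3145]
tool_rot: [-180.0, -0.1, 43.8]
force: [-0.2, -0.3, 0.7]
grip_width: 0.0348
grasp_force: 0.0
```

Run:
```python
from h import *
st();c=snap('wrist','w6.png');u,v=map(int,proj(c,[.624,.0035,.008]));print(u,v)
x,y,t=key(c,.007,(u-28,v-45,u+28,min(v+45,234)))
go((x,y,.0235,t),(x,y,.0205,t))
```

```text
t 9.02 grasp [0.6235 0.0052 0.1505] rot [-1.7997e+02 -6.0000e-02  4.3800e+01] F [-0.2 -0.3  0.7] w 0.0348 gf 0.0
281 201
key 623.0582885742188 1.3974418640136719 size (35.095027923583984, 8.024480819702148) ang 37.972557067871094
xyz [-0.28, 0.21, 12.71] twist [-0.0, -0.1, 5.8] rows 4
xyz [0.0, -0.0, 0.3] twist [0.0, 0.0, 0.0] rows 1
```

Emit:
servo_tool:
  plan:
    - {"xyz": [-0.2, 0.2, 4], "twist": [0, 0, 5.8], "jaw": 0.6}
    - {"xyz": [-0.25, 0.2, 8], "twist": [0, 0, 5.8], "jaw": 0.6}
    - {"xyz": [-0.28, 0.2, 11], "twist": [0, 0, 5.8], "jaw": 0.6}
    - {"xyz": [-0.28, 0.2, 12.85], "twist": [0, 0, 5.8], "jaw": 0.6}
    - {"xyz": [-0.28, 0.2, 12.85], "twist": [0, 0, 5.8], "jaw": 0.6}
    - {"xyz": [-0.28, 0.2, 12.85], "twist": [0, 0, 5.8], "jaw": 0.6}
    - {"xyz": [-0.28, 0.2, 12.85], "twist": [0, 0, 5.8], "jaw": 0.6}
    - {"xyz": [-0.28, 0.2, 12.85], "twist": [0, 0, 5.8], "jaw": 0.6}
    - {"xyz": [-0.28, 0.2, 12.85], "twist": [0, 0, 5.8], "jaw": 0.6}

```text
time_s: 9.82
tool_pos: [0.6232, 0.0006, 0.1861]
tool_rot: [180.0, -0.0, 37.9]
force: [-0.1, -0.4, -0.7]
grip_width: 0.035
grasp_force: 0.0
```

```bash
python3 -c "
from h import *
st();go((.6231,.0014,.022,38))"
```

```text
t 9.82 grasp [0.6233 0.0007 0.0221] rot [ 1.800e+02 -4.000e-02  3.788e+01] F [-0.1 -0.4 -0.7] w 0.035 gf 0.0
xyz [0.04, -0.07, 0.01] twist [0.0, -0.0, -0.1] rows 1
```

Emit:
servo_tool:
  plan:
    - {"xyz": [0, 0, 0], "twist": [0, 0, 0], "jaw": 0.8}
    - {"xyz": [0, 0, 0], "twist": [0, 0, 0], "jaw": 1}
    - {"xyz": [0, 0, 0], "twist": [0, 0, 0], "jaw": 1}
    - {"xyz": [0, 0, 0], "twist": [0, 0, 0], "jaw": 1}
    - {"xyz": [0, 0, 0], "twist": [0, 0, 0], "jaw": 1}
    - {"xyz": [0, 0, 0], "twist": [0, 0, 0], "jaw": 1}
    - {"xyz": [0, 0, -3], "twist": [0, 0, 0], "jaw": 1}
    - {"xyz": [0, 0, -7], "twist": [0, 0, -7], "jaw": 1}
    - {"xyz": [0, 0, -11], "twist": [0, 0, -14], "jaw": 1}
    - {"xyz": [0, 0, -14.3], "twist": [0, 0, -21], "jaw": 1}

```text
time_s: 10.65
tool_pos: [0.6233, 0.0, 0.3315]
tool_rot: [179.9, -0.0, 59.2]
force: [1.1, 0.6, 0.3]
grip_width: 0.0074
grasp_force: 20.0
```

```bash
python3 -c "
from h import *
st();go((.6428,.2215,.165,84))"
```

```text
t 10.65 grasp [0.6236 0.     0.1675] rot [ 1.7991e+02 -4.0000e-02  5.9170e+01] F [1.1 0.6 0.3] w 0.0074 gf 20.0
xyz [20.02, -9.68, 0.24] twist [0.1, -0.0, -24.8] rows 6
```

Emit:
servo_tool:
  plan:
    - {"xyz": [3, -1.5, 0], "twist": [0, 0, -7], "jaw": 1}
    - {"xyz": [7, -3.4, 0], "twist": [0, 0, -14], "jaw": 1}
    - {"xyz": [11, -5.3, 0], "twist": [0, 0, -21], "jaw": 1}
    - {"xyz": [14.5, -7, 0], "twist": [0, 0, -24.8], "jaw": 1}
    - {"xyz": [18, -8.7, 0.2], "twist": [0, 0, -24.8], "jaw": 1}
    - {"xyz": [20, -9.7, 0.2], "twist": [0, 0, -24.8], "jaw": 1}
    - {"xyz": [20, -9.7, 0.2], "twist": [0, 0, -24.8], "jaw": 1}
    - {"xyz": [20, -9.7, 2], "twist": [0, 0, -24.8], "jaw": 1}
    - {"xyz": [20, -9.7, 4], "twist": [0, 0, -24.8], "jaw": 1}
    - {"xyz": [20, -9.7, 4], "twist": [0, 0, -24.8], "jaw": 1}

```text
time_s: 11.48
tool_pos: [0.6422, 0.2208, 0.2845]
tool_rot: [-179.7, 0.2, 83.6]
force: [-1.4, -0.1, -1.2]
grip_width: 0.0078
grasp_force: 20.0
```

Emit:
servo_tool:
  plan:
    - {"xyz": [0, 0, 0], "twist": [0, 0, 0], "jaw": 1}
    - {"xyz": [0, 0, 0], "twist": [0, 0, 0], "jaw": 1}
    - {"xyz": [0, 0, 0], "twist": [0, 0, 0], "jaw": 1}
    - {"xyz": [0, 0, 0], "twist": [0, 0, 0], "jaw": 1}
    - {"xyz": [0, 0, 0], "twist": [0, 0, 0], "jaw": 1}

```text
time_s: 11.9
tool_pos: [0.644, 0.2216, 0.2899]
tool_rot: [179.9, -0.1, 83.6]
force: [0.6, -0.1, 0.4]
grip_width: 0.0074
grasp_force: 20.0
```

```bash
python3 ks.py w7.png
python3 - <<'E'
import cv2
i=cv2.imread('pics/w7.png')
a=cv2.resize(i[170:260,225:345],None,fx=5,fy=5,interpolation=cv2.INTER_CUBIC)
cv2.imwrite('pics/w7c.png',a)
E
```

```text
t 11.9 grasp [0.6442 0.2218 0.1259] rot [ 1.7991e+02 -6.0000e-02  8.3640e+01] F [ 0.6 -0.1  0.4] w 0.0074 gf 20.0
t 11.95 grasp [0.6441 0.2217 0.1257] rot [ 1.7993e+02 -5.0000e-02  8.3650e+01] F [ 0.1  0.8 -0.2] w 0.0076 gf 20.0
col281 [(183, 81), (184, 83), (185, 82), (186, 84), (187, 85), (188, 83), (189, 83), (190, 83), (191, 83), (192, 84), (193, 83), (194, 84), (195, 85), (196, 84), (197, 85), (198, 87), (199, 85), (200, 81), (201, 84), (202, 82), (203, 72), (204, 77), (205, 73), (206, 105), (207, 122), (208, 125), (209, 123), (210, 124), (211, 84), (212, 62), (213, 58), (214, 58), (215, 59), (216, 59), (217, 58), (218, 57), (219, 59)]
198 [87, 85, 85, 85, 89, 85, 86, 90, 88, 87, 88, 88, 84, 84, 88, 87, 90, 87, 87, 88, 80, 82, 81, 84, 87, 84, 84, 87, 85, 84, 81, 84, 83, 84, 74, 77]
202 [86, 86, 83, 84, 85, 79, 84, 81, 80, 81, 83, 82, 83, 84, 83, 80, 85, 81, 85, 80, 82, 84, 80, 78, 76, 72, 69, 75, 70, 71, 72, 70, 72, 72, 68, 66]
230 [120, 118, 106, 97, 77, 61, 59, 59, 60, 82, 116, 130, 129, 129, 127, 125, 128, 131, 127, 128, 130, 125, 132, 132, 121, 108, 110, 106, 102, 95, 103, 160, 211, 210, 208, 206]
235 [70, 88, 107, 94, 80, 60, 59, 60, 57, 80, 115, 130, 127, 130, 130, 126, 127, 130, 132, 132, 129, 125, 128, 131, 127, 115, 106, 105, 95, 91, 101, 162, 202, 163, 108, 75]
```

View pics/w7c.png

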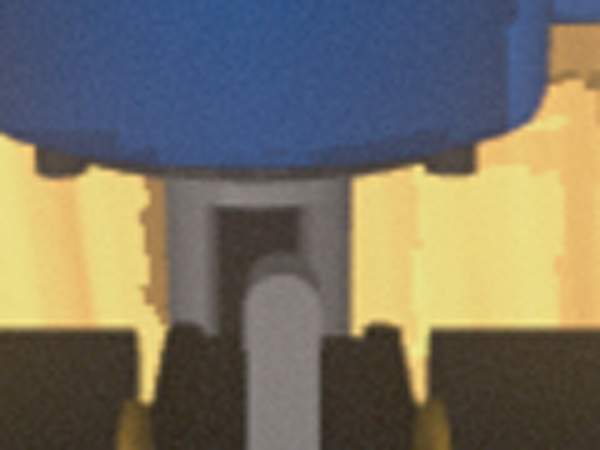

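The slot is centred at crop x≈258 with its end at y≈208. The key is centred at x≈283 with its front at y≈275, so it has to go about 3 mm in -y of the tool.

```bash
python3 rel.py 281.7 225 276.7 211.5 .0859 14
```

```text
t 11.95 grasp [0.6441 0.2217 0.1257] rot [ 1.7993e+02 -5.0000e-02  8.3650e+01] F [ 0.1  0.8 -0.2] w 0.0076 gf 20.0
slot end - key front, tool mm [ 0.11561489 -2.93871085 25.57480714] s [0.64399464 0.23936112 0.0859    ] front-grasp [17.34433821  1.02679302 14.01219807]
```

Emit:
servo_tool:
  plan:
    - {"xyz": [-0.14, -0.29, 0], "twist": [0, 0, 0], "jaw": 1}
    - {"xyz": [-0.14, -0.29, 0.6], "twist": [0, 0, 0], "jaw": 1}
    - {"xyz": [-0.14, -0.29, 1.2], "twist": [0, 0, 0], "jaw": 1}
    - {"xyz": [-0.14, -0.29, 1.2], "twist": [0, 0, 0], "jaw": 1}
    - {"xyz": [-0.14, -0.29, 1.2], "twist": [0, 0, 0], "jaw": 1}
    - {"xyz": [-0.14, -0.29, 1.2], "twist": [0, 0, 0], "jaw": 1}
    - {"xyz": [-0.14, -0.29, 1.2], "twist": [0, 0, 0], "jaw": 1}
    - {"xyz": [-0.14, -0.29, 1.2], "twist": [0, 0, 0], "jaw": 1}

```text
time_s: 12.67
tool_pos: [0.6407, 0.2206, 0.277]
tool_rot: [180.0, -0.0, 83.7]
force: [0.1, 0.2, -0.3]
grip_width: 0.0073
grasp_force: 20.0
```

Run:
```python
from h import *
st();c=snap('wrist','w8.png');g=cv2.cvtColor(c['img'],cv2.COLOR_RGB2GRAY).astype(int)
for v in (222,226,230,232): print(v,list(zip(range(260,304),g[v,260:304].tolist())) if v==222 else g[v,260:304].tolist())
print('col',[(v,int(g[v,279:284].mean())) for v in range(205,230)])
```

```text
t 12.67 grasp [0.6408 0.2207 0.113 ] rot [ 1.7998e+02 -1.0000e-02  8.3650e+01] F [ 0.1  0.2 -0.3] w 0.0073 gf 20.0
222 [(260, 133), (261, 128), (262, 111), (263, 103), (264, 102), (265, 110), (266, 115), (267, 116), (268, 115), (269, 118), (270, 115), (271, 102), (272, 83), (273, 68), (274, 62), (275, 65), (276, 75), (277, 80), (278, 87), (279, 84), (280, 86), (281, 85), (282, 89), (283, 87), (284, 85), (285, 82), (286, 74), (287, 57), (288, 61), (289, 57), (290, 67), (291, 84), (292, 96), (293, 101), (294, 111), (295, 112), (296, 103), (297, 107), (298, 103), (299, 94), (300, 93), (301, 131), (302, 191), (303, 208)]
226 [138, 128, 104, 103, 106, 108, 114, 114, 118, 116, 114, 102, 87, 73, 72, 85, 101, 117, 128, 128, 123, 130, 128, 128, 123, 119, 99, 86, 68, 59, 67, 82, 91, 103, 108, 107, 104, 104, 103, 99, 90, 131, 190, 208]
230 [135, 131, 120, 101, 104, 111, 114, 115, 115, 122, 115, 101, 89, 91, 112, 132, 132, 129, 124, 130, 126, 129, 126, 129, 124, 130, 133, 128, 110, 72, 64, 83, 93, 101, 107, 104, 109, 109, 100, 98, 89, 130, 192, 208]
232 [133, 134, 118, 99, 99, 110, 115, 115, 119, 116, 115, 98, 87, 95, 119, 133, 128, 129, 129, 126, 126, 128, 125, 127, 129, 128, 132, 130, 119, 82, 63, 88, 97, 105, 109, 110, 106, 108, 106, 98, 91, 126, 186, 211]
col [(205, 83), (206, 81), (207, 74), (208, 79), (209, 80), (210, 122), (211, 128), (212, 128), (213, 129), (214, 126), (215, 76), (216, 57), (217, 56), (218, 56), (219, 58), (220, 67), (221, 83), (222, 86), (223, 84), (224, 87), (225, 119), (226, 127), (227, 127), (228, 127), (229, 127)]
```

```bash
python3 rel.py 281.2 225 281.2 214.8 .0859 14
```

```text
t 12.72 grasp [0.6408 0.2207 0.113 ] rot [ 1.7997e+02 -2.0000e-02  8.3660e+01] F [-0.5 -0.1  0. ] w 0.0077 gf 20.0
slot end - key front, tool mm [1.69431705e+00 3.23679478e-03 1.30986467e+01] s [0.64354189 0.23958893 0.0859    ] front-grasp [17.42413699  0.64962032 14.00392375]
```

Emit:
servo_tool:
  plan:
    - {"xyz": [0, 0, 0.4], "twist": [0, 0, 0], "jaw": 1}
    - {"xyz": [0, 0, 0.72], "twist": [0, 0, 0], "jaw": 1}
    - {"xyz": [0, 0, 0.72], "twist": [0, 0, 0], "jaw": 1}
    - {"xyz": [0, 0, 0.72], "twist": [0, 0, 0], "jaw": 1}
    - {"xyz": [0, 0, 0.72], "twist": [0, 0, 0], "jaw": 1}
    - {"xyz": [0, 0, 0.72], "twist": [0, 0, 0], "jaw": 1}
    - {"xyz": [0, 0, 0.72], "twist": [0, 0, 0], "jaw": 1}

```text
time_s: 13.35
tool_pos: [0.6406, 0.2206, 0.2697]
tool_rot: [180.0, -0.0, 83.7]
force: [0.8, 0.2, -0.4]
grip_width: 0.0076
grasp_force: 20.0
```

Emit:
servo_tool:
  plan:
    - {"xyz": [0, 0, 0], "twist": [0, 0, 0], "jaw": 0.85}
    - {"xyz": [0, 0, 0], "twist": [0, 0, 0], "jaw": 0.75}
    - {"xyz": [0, 0, 0], "twist": [0, 0, 0], "jaw": 0.7}
    - {"xyz": [0, 0, 0], "twist": [0, 0, 0], "jaw": 0.6}
    - {"xyz": [0, 0, 0], "twist": [0, 0, 0], "jaw": 0.5}
    - {"xyz": [0, 0, -2], "twist": [0, 0, 0], "jaw": 0.5}
    - {"xyz": [0, 0, -5], "twist": [0, 0, 0], "jaw": 0.3}
    - {"xyz": [-2, 1, -9], "twist": [0, 0, 0], "jaw": 0}
    - {"xyz": [-3, 2.5, -10], "twist": [0, 0, 0], "jaw": 0}
    - {"xyz": [-3, 2.5, -10], "twist": [0, 0, 0], "jaw": 0}

```text
time_s: 14.18
tool_pos: [0.6652, 0.1835, 0.3754]
tool_rot: [179.4, -0.0, 83.3]
force: [1.0, -1.2, 0.3]
grip_width: 0.0628
grasp_force: 0.0
```

Run:
```python
from h import *
st();c=snap('wrist','w9.png');
a,b=proj(c,[.64,.21,.09]),proj(c,[.4525,.203,.095]);print(a,b)
i=c['img'][...,::-1]
def crop(p):
    u,v=map(int,p);u=min(max(u,50),510);v=min(max(v,40),380)
    return cv2.resize(i[v-40:v+40,u-50:u+50],(500,400),interpolation=cv2.INTER_CUBIC)
s=snap('side','s9.png')['img'][...,::-1]
cv2.imwrite('pics/w9c.png',np.vstack([cv2.resize(i,(800,600))[100:400],cv2.resize(s[240:390,80:300],None,fx=2,fy=2,interpolation=cv2.INTER_CUBIC)[:300].copy() if 0 else cv2.copyMakeBorder(cv2.resize(s[240:390,80:300],(440,300)),0,0,0,360,cv2.BORDER_CONSTANT)]))
```

```text
t 14.18 grasp [0.6669 0.1834 0.2114] rot [ 1.7939e+02 -5.0000e-02  8.3350e+01] F [ 1.  -1.2  0.3] w 0.0628 gf 0.0
[243.518639   178.77591942] [ 23.93049102 213.67281923]
```

View pics/w9c.png

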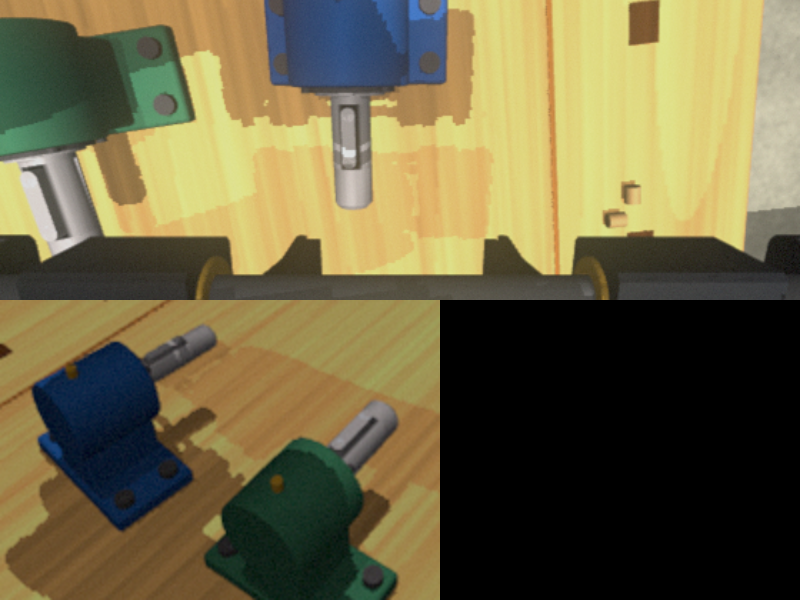

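Both keys lie in their slots, at (348,150) on blue and (45,205) on green in the upper panel; the side panel agrees. Next is the rack, starting with the steel segment.

Run:
```python
from h import *
st();go((.601,-.025,.21,87),(.601,-.209,.18,87))
```

```text
t 14.28 grasp [0.6628 0.187  0.2063] rot [ 1.7992e+02 -3.0000e-02  8.3540e+01] F [-0.3  0.3 -0.5] w 0.0702 gf 0.0
xyz [-21.75, -3.73, -0.39] twist [0.1, -0.0, -3.5] rows 6
xyz [-18.37, 0.96, 3.0] twist [0.0, 0.0, 0.0] rows 5
```

Emit:
servo_tool:
  plan:
    - {"xyz": [-21.7, -3.7, -0.4], "twist": [0, 0, -3.5], "jaw": 0}
    - {"xyz": [-21.7, -3.7, -0.4], "twist": [0, 0, -3.5], "jaw": 0}
    - {"xyz": [-21.7, -3.7, -0.4], "twist": [0, 0, -3.5], "jaw": 0}
    - {"xyz": [-21.7, -3.7, -0.4], "twist": [0, 0, -3.5], "jaw": 0}
    - {"xyz": [-21.7, -3.7, -0.4], "twist": [0, 0, -3.5], "jaw": 0}
    - {"xyz": [-21.7, -3.7, -0.4], "twist": [0, 0, -3.5], "jaw": 0}

```text
time_s: 14.78
tool_pos: [0.5987, -0.0306, 0.3726]
tool_rot: [-179.8, 0.2, 86.7]
force: [-0.3, -1.4, 0.2]
grip_width: 0.0872
grasp_force: 0.0
```

Emit:
servo_tool:
  plan:
    - {"xyz": [-18.4, 1, 3], "twist": [0, 0, 0], "jaw": 0}
    - {"xyz": [-18.4, 1, 3], "twist": [0, 0, 0], "jaw": 0}
    - {"xyz": [-18.4, 1, 3], "twist": [0, 0, 0], "jaw": 0}
    - {"xyz": [-18.4, 1, 3], "twist": [0, 0, 0], "jaw": 0}
    - {"xyz": [-18.4, 1, 3], "twist": [0, 0, 0], "jaw": 0}
    - {"xyz": [-18.4, 1, 3], "twist": [0, 0, 0], "jaw": 0}
    - {"xyz": [-18.4, 1, 3], "twist": [0, 0, 0], "jaw": 0}
    - {"xyz": [-18.4, 1, 3], "twist": [0, 0, 0], "jaw": 0}
    - {"xyz": [-18.4, 1, 3], "twist": [0, 0, 0], "jaw": 0}
    - {"xyz": [-18.4, 1, 3], "twist": [0, 0, 0], "jaw": 0}

```text
time_s: 15.62
tool_pos: [0.6028, -0.2055, 0.3434]
tool_rot: [-180.0, -0.1, 87.3]
force: [0.6, 0.2, 0.7]
grip_width: 0.0871
grasp_force: 0.0
```

Run:
```python
from h import *
st();c=snap('wrist','w10.png');print(proj(c,[.601,-.209,.078]),proj(c,[.601,-.209,.046]))
i=c['img'][...,::-1];cv2.imwrite('pics/w10c.png',cv2.resize(i[60:260,160:400],None,fx=3,fy=3,interpolation=cv2.INTER_CUBIC))
```

```text
t 15.62 grasp [ 0.6028 -0.2053  0.1794] rot [-1.7999e+02 -7.0000e-02  8.7350e+01] F [0.6 0.2 0.7] w 0.0871 gf 0.0
[278.40355304 216.34787988] [278.70222262 206.26355776]
```

View pics/w10c.png

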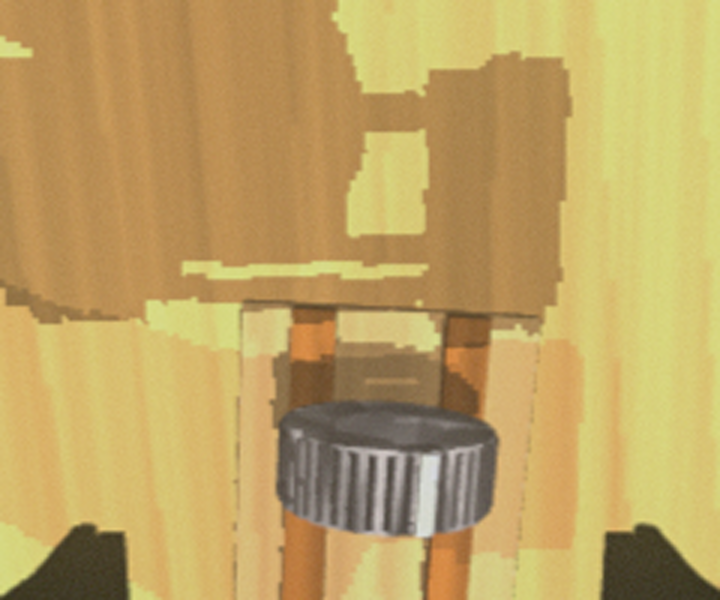

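The crop shows the steel segment spanning x 277–497, with its white mark at x≈429 from y≈455 to y≈535. The rails' outer edges run (292,310)→(283,600) and (490,318)→(468,600). The arm has settled, so I can compute from these.

```bash
cat > seg.py <<'E'
from h import *
def seg(c,ul,ur,v,marks,yaw,z=.046,r=.032):
    "tangent pixels and mark pixel -> x centre (perp. coord), mark angle"
    K,R,t=map(np.array,(c['camera_matrix'],c['R'],c['t']));o=-R.T@t
    a=np.array([np.cos(np.radians(yaw)),np.sin(np.radians(yaw)),0]);p=np.array([a[1],-a[0],0]) # p ~ +x world
    def line(uv):
        d=R.T@np.linalg.solve(K,[uv[0],uv[1],1]);d=np.array([d@p,d[2]]);return np.array([o@p,o[2]]),d/np.linalg.norm(d)
    def pc(uv,s):  # centre coordinate at height z with distance r inside of the line
        O,d=line(uv);n=np.array([-d[1],d[0]]); n=n*np.sign(n[0])*s
        return (O[0]*n[0]+r - (z-O[1])*n[1])/n[0] if 1 else 0
    L,Rr=pc((ul,v),1),None
    O,d=line((ul,v));n=np.array([-d[1],d[0]]);n*=np.sign(n[0]);L=O[0]+(r-(z-O[1])*n[1])/n[0]
    O,d=line((ur,v));n=np.array([-d[1],d[0]]);n*=np.sign(n[0]);Rr=O[0]+(-r-(z-O[1])*n[1])/n[0]
    C=np.array([(L+Rr)/2,z]);print('centre perp L,R',L,Rr)
    for m in marks:
        O,d=line(m);q=O-C;b=q@d;s=-b-np.sqrt(b*b-(q@q-r*r));P=q+s*d
        th=np.degrees(np.arctan2(P[0],P[1]));X=ray(c,m,z+P[1]);print('mark deg to +x',th,'pt',X)
    return C[0],a,p
E
python3 - <<'E'
from seg import *
st();c=snap('wrist')
for l in(((292,310),(283,600)),((490,318),(468,600))):
    w=[ray(c,(160+x/3,60+y/3),.02) for x,y in l];print(np.round(w,4),np.degrees(np.arctan2(*(w[0]-w[1])[[1,0]])))
for yaw in(87,):
  x,a,p=seg(c,252.3,325.7,207+10,[(160+429/3,60+456/3),(160+429/3,60+534/3)],yaw)
E
```

```text
t 15.67 grasp [ 0.6028 -0.2057  0.1796] rot [ 1.7999e+02 -5.0000e-02  8.7320e+01] F [ 0.5 -0.4  0.2] w 0.087 gf 0.0
[[ 0.5821 -0.1731  0.02  ]
 [ 0.5725 -0.2725  0.02  ]] 84.47664928032803
[[ 0.645  -0.1786  0.02  ]
 [ 0.6362 -0.2755  0.02  ]] 84.83479884186843
centre perp L,R 0.6192521250369133 0.6215934825543544
mark deg to +x 19.1794561097638 pt [ 0.6209371  -0.20730626  0.07622382]
mark deg to +x 20.21656102835192 pt [ 0.62031129 -0.22966715  0.07602858]
```

Run:
```python
from h import *
st();go((.6092,-.2185,.09,84.7),(.6092,-.2185,.046,84.7))
```

```text
t 15.72 grasp [ 0.6027 -0.2061  0.1796] rot [ 1.7998e+02 -4.0000e-02  8.7290e+01] F [-0.5  0.1  1.4] w 0.087 gf 0.0
xyz [-1.2, 0.71, 8.96] twist [0.0, -0.0, 2.6] rows 3
xyz [0.0, -0.0, 4.4] twist [0.0, 0.0, 0.0] rows 2
```

Emit:
servo_tool:
  plan:
    - {"xyz": [-1.2, 0.7, 3], "twist": [0, 0, 2.6], "jaw": 0}
    - {"xyz": [-1.2, 0.7, 6], "twist": [0, 0, 2.6], "jaw": 0}
    - {"xyz": [-1.2, 0.7, 8.5], "twist": [0, 0, 2.6], "jaw": 0}
    - {"xyz": [-1.2, 0.7, 10.5], "twist": [0, 0, 2.6], "jaw": 0}
    - {"xyz": [-1.2, 0.7, 12.5], "twist": [0, 0, 2.6], "jaw": 0}
    - {"xyz": [-1.2, 0.7, 13.35], "twist": [0, 0, 2.6], "jaw": 0}
    - {"xyz": [-1.2, 0.7, 13.35], "twist": [0, 0, 2.6], "jaw": 0}
    - {"xyz": [-1.2, 0.7, 13.35], "twist": [0, 0, 2.6], "jaw": 0}
    - {"xyz": [-1.2, 0.7, 13.35], "twist": [0, 0, 2.6], "jaw": 0}
    - {"xyz": [-1.2, 0.7, 13.35], "twist": [0, 0, 2.6], "jaw": 0}
  newtons: 30

```text
time_s: 16.55
tool_pos: [0.6093, -0.2204, 0.2118]
tool_rot: [179.8, 0.0, 84.6]
force: [0.1, -0.5, -1.2]
grip_width: 0.0872
grasp_force: 0.0
```

Emit:
servo_tool:
  plan:
    - {"xyz": [0, 0, 0], "twist": [0, 0, 0], "jaw": 0.2}
    - {"xyz": [0, 0, 0], "twist": [0, 0, 0], "jaw": 0.3}
    - {"xyz": [0, 0, 0], "twist": [0, 0, 0], "jaw": 0.5}
    - {"xyz": [0, 0, 0], "twist": [0, 0, 0], "jaw": 0.5}
    - {"xyz": [0, 0, 0], "twist": [0, 0, 0], "jaw": 0.5}
    - {"xyz": [0, 0, 0], "twist": [0, 0, 0], "jaw": 0.5}

```text
time_s: 17.05
tool_pos: [0.6086, -0.2202, 0.2102]
tool_rot: [180.0, -0.0, 84.6]
force: [-0.8, 0.1, 1.2]
grip_width: 0.0632
grasp_force: 30.0
```

Run:
```python
from h import *
st();c=snap('wrist','w11.png');go((.6092,-.2185,.16,84.7),(.4548,.125,.16,91.9),(.4548,.125,.11,91.9,-19.5))
```

```text
t 17.05 grasp [ 0.6086 -0.2202  0.0462] rot [ 1.7999e+02 -1.0000e-02  8.4550e+01] F [-0.8  0.1  1.2] w 0.0632 gf 30.0
xyz [0.18, 0.04, -11.38] twist [0.0, -0.0, -0.1] rows 4
xyz [32.78, -18.55, -0.0] twist [0.0, 0.0, -7.2] rows 10
xyz [-0.0, -5.47, 5.94] twist [-19.5, 0.0, 0.0] rows 4
```

Emit:
servo_tool:
  plan:
    - {"xyz": [0, 0, -2], "twist": [0, 0, 0], "jaw": 0.5}
    - {"xyz": [0, 0, -5], "twist": [0, 0, 0], "jaw": 0.5}
    - {"xyz": [0, 0, -8], "twist": [0, 0, 0], "jaw": 0.5}
    - {"xyz": [0, 0, -11.4], "twist": [0, 0, 0], "jaw": 0.5}
    - {"xyz": [3, -1.8, -11.4], "twist": [0, 0, -1], "jaw": 0.5}
    - {"xyz": [6.5, -3.7, -11.4], "twist": [0, 0, -2.5], "jaw": 0.5}
    - {"xyz": [10, -5.6, -11.4], "twist": [0, 0, -4], "jaw": 0.5}
    - {"xyz": [13.5, -7.5, -11.4], "twist": [0, 0, -5], "jaw": 0.5}
    - {"xyz": [17, -9.4, -11.4], "twist": [0, 0, -6], "jaw": 0.5}
    - {"xyz": [20.5, -11.3, -11.4], "twist": [0, 0, -7.2], "jaw": 0.5}

```text
time_s: 17.93
tool_pos: [0.514, -0.0038, 0.3232]
tool_rot: [-179.9, 0.0, 91.8]
force: [1.6, 0.8, -3.2]
grip_width: 0.063
grasp_force: 29.9
```

Run:
```python
from h import *
st();go((.4548,.12,.15,91.9,-19.5),(.4548,.12,.11,91.9,-19.5))
```

```text
t 17.93 grasp [ 0.5138 -0.0038  0.1592] rot [-179.93    0.     91.79] F [ 1.6  0.8 -3.2] w 0.063 gf 29.9
xyz [12.55, -11.0, 1.88] twist [-19.6, 0.0, -0.1] rows 5
xyz [0.0, -1.34, 3.77] twist [0.0, 0.0, 0.0] rows 2
```

Emit:
servo_tool:
  plan:
    - {"xyz": [3, -2.7, 0.5], "twist": [-5, 0, 0], "jaw": 0.5}
    - {"xyz": [6, -5.2, 1], "twist": [-10, 0, 0], "jaw": 0.5}
    - {"xyz": [9, -7.8, 1.5], "twist": [-15, 0, 0], "jaw": 0.5}
    - {"xyz": [12, -10.3, 1.9], "twist": [-19.5, 0, 0], "jaw": 0.5}
    - {"xyz": [12.5, -11, 1.9], "twist": [-19.5, 0, 0], "jaw": 0.5}
    - {"xyz": [12.5, -11, 1.9], "twist": [-19.5, 0, 0], "jaw": 0.5}
    - {"xyz": [12.5, -11, 1.9], "twist": [-19.5, 0, 0], "jaw": 0.5}
    - {"xyz": [12.5, -11, 1.9], "twist": [-19.5, 0, 0], "jaw": 0.5}
    - {"xyz": [12.5, -11, 1.9], "twist": [-19.5, 0, 0], "jaw": 0.5}

```text
time_s: 18.68
tool_pos: [0.4029, 0.1151, 0.3052]
tool_rot: [160.5, 0.0, 91.6]
force: [-1.0, -0.3, -3.1]
grip_width: 0.0634
grasp_force: 29.9
```

Run:
```python
from h import *
st();c=snap('wrist','w12.png');print(np.round(env.get_obs()['qpos'],1));go((.4548,.13,.0748,91.9,-19.5))
i=c['img'][...,::-1];cv2.imwrite('pics/w12c.png',cv2.resize(i[60:260,160:400],None,fx=3,fy=3,interpolation=cv2.INTER_CUBIC))
```

```text
t 18.68 grasp [0.4575 0.1166 0.1505] rot [160.53   0.    91.58] F [-1.  -0.3 -3.1] w 0.0634 gf 29.9
[-39.3 -14.   14.8 129.2  15.   47.1 -31.3]
xyz [1.31, -2.75, 7.06] twist [-0.0, 0.1, -0.3] rows 3
```

View pics/w12c.png

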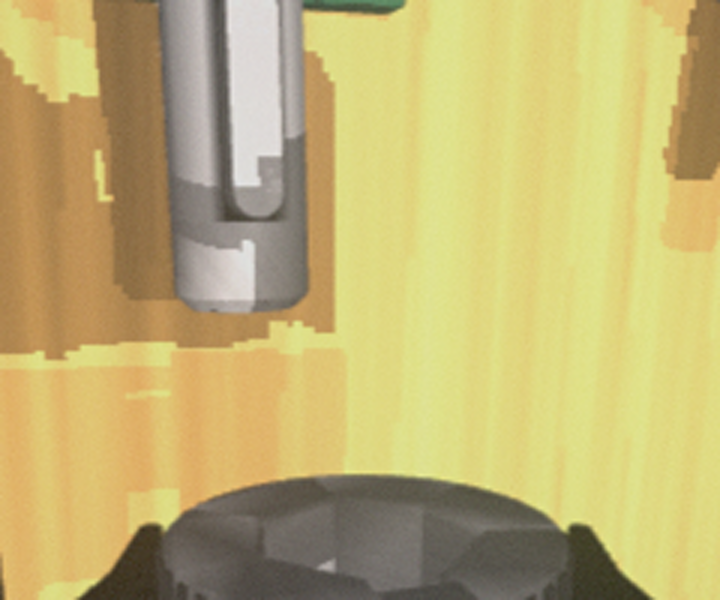

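The held steel segment sits at the bottom of the crop. The shaft is at the upper left with its key lying in the slot (x≈255, y≈0–215). I'll lower to shaft height in front of the shaft end.

Emit:
servo_tool:
  plan:
    - {"xyz": [0.3, -0.8, 2], "twist": [0, 0, 0], "jaw": 0.5}
    - {"xyz": [0.3, -1.6, 4], "twist": [0, 0, 0], "jaw": 0.5}
    - {"xyz": [0.3, -2.4, 6], "twist": [0, 0, -0.3], "jaw": 0.5}
    - {"xyz": [0.3, -2.75, 7.06], "twist": [0, 0, -0.3], "jaw": 0.5}
    - {"xyz": [0.3, -2.75, 7.06], "twist": [0, 0, -0.3], "jaw": 0.5}
    - {"xyz": [0.3, -2.75, 7.06], "twist": [0, 0, -0.3], "jaw": 0.5}
    - {"xyz": [0.3, -2.75, 7.06], "twist": [0, 0, -0.3], "jaw": 0.5}
    - {"xyz": [0.3, -2.75, 7.06], "twist": [0, 0, -0.3], "jaw": 0.5}
    - {"xyz": [0.3, -2.75, 7.06], "twist": [0, 0, -0.3], "jaw": 0.5}
    - {"xyz": [0.3, -2.75, 7.06], "twist": [0, 0, -0.3], "jaw": 0.5}

```text
time_s: 19.57
tool_pos: [0.3998, 0.1193, 0.2302]
tool_rot: [160.4, 0.1, 92.0]
force: [-0.5, -0.0, -4.0]
grip_width: 0.0634
grasp_force: 29.9
```

Run:
```python
from h import *
st();c=snap('wrist','w13.png');print(np.round(env.get_obs()['qpos'],1));go((.4548,.1299,.0750,91.9,-19.5))
```

```text
t 19.57 grasp [0.4547 0.1211 0.0757] rot [1.6041e+02 5.0000e-02 9.2030e+01] F [-0.5 -0.  -4. ] w 0.0634 gf 29.9
[-39.3  -7.5  15.2 134.1  15.8  35.9 -33.3]
xyz [0.88, 0.06, 0.06] twist [0.1, 0.0, 0.1] rows 1
```

Emit:
servo_tool:
  plan:
    - {"xyz": [0.4, 0.08, 0.05], "twist": [0, 0, 0], "jaw": 0.5}
    - {"xyz": [0.8, 0.08, 0.05], "twist": [0, 0, 0], "jaw": 0.5}
    - {"xyz": [1.2, 0.08, 0.05], "twist": [0, 0, 0], "jaw": 0.5}
    - {"xyz": [1.6, 0.08, 0.05], "twist": [0, 0, 0], "jaw": 0.5}
    - {"xyz": [2, 0.08, 0.05], "twist": [0, 0, 0], "jaw": 0.5}
    - {"xyz": [2.4, 0.08, 0.05], "twist": [0, 0, 0], "jaw": 0.5}
    - {"xyz": [2.8, 0.08, 0.05], "twist": [0, 0, 0], "jaw": 0.5}
    - {"xyz": [3.2, 0.08, 0.05], "twist": [0, 0, 0], "jaw": 0.5}
    - {"xyz": [3.6, 0.08, 0.05], "twist": [0, 0, 0], "jaw": 0.5}
    - {"xyz": [3.6, 0.08, 0.05], "twist": [0, 0, 0], "jaw": 0.5}

```text
time_s: 20.45
tool_pos: [0.399, 0.1561, 0.2292]
tool_rot: [160.5, 0.1, 92.1]
force: [0.3, 0.3, -4.5]
grip_width: 0.0632
grasp_force: 29.9
```

Run:
```python
from h import *
st();y=env.get_obs()['tool_pos'][1]+.0018;print('axis x',.4525+.0325*(.2004-y));c=snap('wrist','w14.png')
i=c['img'][...,::-1];cv2.imwrite('pics/w14c.png',cv2.resize(i[60:260,160:400],None,fx=3,fy=3,interpolation=cv2.INTER_CUBIC))
```

```text
t 20.45 grasp [0.4538 0.1579 0.0746] rot [1.6047e+02 8.0000e-02 9.2110e+01] F [ 0.3  0.3 -4.5] w 0.0632 gf 29.9
axis x 0.4538810299957157
```

View pics/w14c.png

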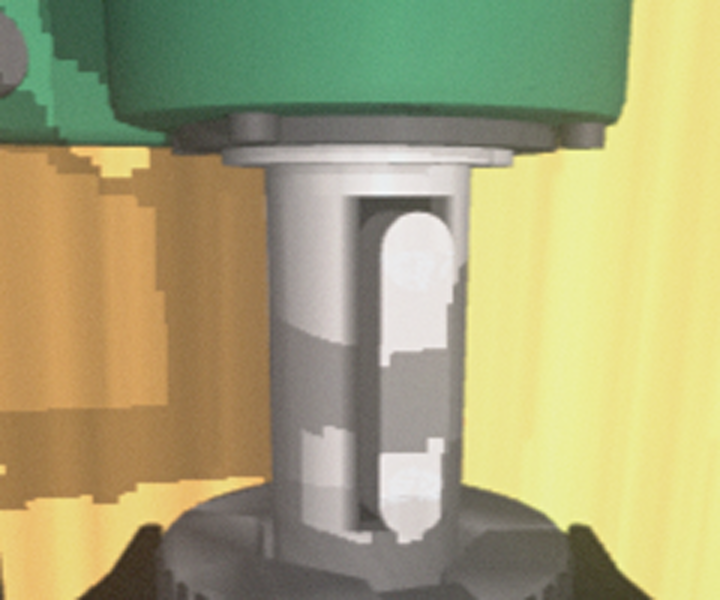

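The segment has gone over the shaft end with no contact force, and the key ahead is in the slot. Continuing onto the key.

Emit:
servo_tool:
  plan:
    - {"xyz": [0.3, 0, 0], "twist": [0, 0, 0], "jaw": 0.5}
    - {"xyz": [0.6, 0, 0], "twist": [0, 0, 0], "jaw": 0.5}
    - {"xyz": [0.9, 0, 0], "twist": [0, 0, 0], "jaw": 0.5}
    - {"xyz": [1.2, 0, 0], "twist": [0, 0, 0], "jaw": 0.5}
    - {"xyz": [1.5, 0, 0], "twist": [0, 0, 0], "jaw": 0.5}
    - {"xyz": [1.8, 0, 0], "twist": [0, 0, 0], "jaw": 0.5}
    - {"xyz": [2.1, 0, 0], "twist": [0, 0, 0], "jaw": 0.5}
    - {"xyz": [2.5, 0, 0], "twist": [0, 0, 0], "jaw": 0.5}
    - {"xyz": [2.5, 0, 0], "twist": [0, 0, 0], "jaw": 0.5}
    - {"xyz": [2.5, 0, 0], "twist": [0, 0, 0], "jaw": 0.5}

```text
time_s: 21.33
tool_pos: [0.3981, 0.1804, 0.229]
tool_rot: [160.5, 0.1, 92.1]
force: [-1.0, -0.5, -3.8]
grip_width: 0.0631
grasp_force: 29.9
```

Run:
```python
from h import *
st();y=env.get_obs()['tool_pos'][1]+.0018;print('axis x',.4525+.0325*(.2004-y),env.get_obs()['wrist_torque']);c=snap('wrist','w15.png')
```

```text
t 21.33 grasp [0.4528 0.1821 0.0744] rot [1.605e+02 1.100e-01 9.207e+01] F [-1.  -0.5 -3.8] w 0.0631 gf 29.9
axis x 0.4530913333170178 [-0.17240746  0.7124318   0.03068603]
```

Emit:
servo_tool:
  plan:
    - {"xyz": [0.4, 0, 0], "twist": [0, 0, 0], "jaw": 0.5}
    - {"xyz": [0.8, 0, 0], "twist": [0, 0, 0], "jaw": 0.5}
    - {"xyz": [1.2, 0, 0], "twist": [0, 0, 0], "jaw": 0.5}
    - {"xyz": [1.6, 0, 0], "twist": [0, 0, 0], "jaw": 0.5}
    - {"xyz": [2.0, 0, 0], "twist": [0, 0, 0], "jaw": 0.5}
    - {"xyz": [2.4, 0, 0], "twist": [0, 0, 0], "jaw": 0.5}
    - {"xyz": [2.8, 0, 0], "twist": [0, 0, 0], "jaw": 0.5}
    - {"xyz": [3.0, 0, 0], "twist": [0, 0, 0], "jaw": 0.5}
    - {"xyz": [3.0, 0, 0], "twist": [0, 0, 0], "jaw": 0.5}
    - {"xyz": [3.0, 0, 0], "twist": [0, 0, 0], "jaw": 0.5}

```text
time_s: 22.22
tool_pos: [0.397, 0.2102, 0.2289]
tool_rot: [160.5, 0.1, 92.0]
force: [-0.4, 0.9, -2.7]
grip_width: 0.0637
grasp_force: 29.9
```

Emit:
servo_tool:
  plan:
    - {"xyz": [0.1, 0, 0], "twist": [0, 0, 0], "jaw": 0.5}
    - {"xyz": [0.2, 0, 0], "twist": [0, 0, 0], "jaw": 0.5}
    - {"xyz": [0.3, 0, 0], "twist": [0, 0, 0], "jaw": 0.5}
    - {"xyz": [0.3, 0, 0], "twist": [0, 0, 0], "jaw": 0.5}

```text
time_s: 22.55
tool_pos: [0.397, 0.2127, 0.2289]
tool_rot: [160.5, 0.1, 92.0]
force: [0.2, -1.8, -3.7]
grip_width: 0.0633
grasp_force: 30.0
```

```bash
python3 -c "
from h import *
st()"
```

```text
t 22.55 grasp [0.4517 0.2142 0.0743] rot [1.6052e+02 1.5000e-01 9.2000e+01] F [ 0.2 -1.8 -3.7] w 0.0633 gf 30.0
```

Emit:
servo_tool:
  plan:
    - {"xyz": [0.1, 0, 0], "twist": [0, 0, 0], "jaw": 0.5}
    - {"xyz": [0.2, 0, 0], "twist": [0, 0, 0], "jaw": 0.5}
    - {"xyz": [0.3, 0, 0], "twist": [0, 0, 0], "jaw": 0.5}
    - {"xyz": [0.3, 0, 0], "twist": [0, 0, 0], "jaw": 0.5}
    - {"xyz": [0.3, 0, 0], "twist": [0, 0, 0], "jaw": 0.5}

```text
time_s: 22.97
tool_pos: [0.3972, 0.2136, 0.2287]
tool_rot: [160.6, 0.4, 91.9]
force: [0.1, -8.9, 0.1]
grip_width: 0.0632
grasp_force: 30.0
```

Contact with the shoulder is at 9 N, where predicted. I'll release and back off.

Emit:
servo_tool:
  plan:
    - {"xyz": [0.05, 0, 0], "twist": [0, 0, 0], "jaw": 0.5}
    - {"xyz": [0.05, 0, 0], "twist": [0, 0, 0], "jaw": 0.2}
    - {"xyz": [0, 0, 0], "twist": [0, 0, 0], "jaw": 0}
    - {"xyz": [-0.1, 0, 0], "twist": [0, 0, 0], "jaw": 0}
    - {"xyz": [-0.1, 0, 0], "twist": [0, 0, 0], "jaw": 0}
    - {"xyz": [-0.1, 0, 0], "twist": [0, 0, 0], "jaw": 0}
    - {"xyz": [-0.1, 0, -2], "twist": [0, 0, 0], "jaw": 0}
    - {"xyz": [-0.1, 0, -5], "twist": [0, 0, 0], "jaw": 0}
    - {"xyz": [-0.1, 0, -8], "twist": [0, 0, 0], "jaw": 0}
    - {"xyz": [-0.1, 0, -10], "twist": [0, 0, 0], "jaw": 0}

```text
time_s: 23.8
tool_pos: [0.3631, 0.2147, 0.3258]
tool_rot: [160.4, -0.0, 92.1]
force: [0.5, 0.8, 0.5]
grip_width: 0.0871
grasp_force: 0.0
```

Run:
```python
from h import *
st();c=snap('top');s=snap('side','s16.png');w=snap('wrist','w16.png')
go((.52,.05,.2,85,0),(.592,-.315,.18,84.7))
g=c['img'];
# steel segment position check in top view: project expected
print('rubber px',proj(c,[.592,-.315,.078]),proj(w,[.4519,.2178,.107]))
```

```text
t 23.8 grasp [0.4182 0.2168 0.1714] rot [ 1.6036e+02 -2.0000e-02  9.2090e+01] F [0.5 0.8 0.5] w 0.0871 gf 0.0
xyz [-17.05, 15.46, 1.38] twist [19.7, -1.3, 7.0] rows 7
xyz [-35.73, 10.35, 2.0] twist [-0.0, -0.0, 0.3] rows 10
rubber px [417.47582218 202.52146051] [292.47100893 224.78100592]
```

Run:
```python
from h import *
st();go((.52,.05,.2,85,0),(.6005,-.30,.18,84.7))
```

```text
t 23.95 grasp [0.4189 0.2171 0.1707] rot [ 1.6029e+02 -9.0000e-02  9.2110e+01] F [ 0.  -0.5  0. ] w 0.087 gf 0.0
xyz [-17.05, 15.46, 1.38] twist [19.7, -1.3, 7.0] rows 7
xyz [-34.17, 11.07, 2.0] twist [-0.0, -0.0, 0.3] rows 10
```

Emit:
servo_tool:
  plan:
    - {"xyz": [0, 2, -3], "twist": [0, 0, 0], "jaw": 0}
    - {"xyz": [-4, 5, -3], "twist": [5, 0, 1], "jaw": 0}
    - {"xyz": [-8, 8, -1], "twist": [10, -0.5, 3], "jaw": 0}
    - {"xyz": [-12, 11, 0], "twist": [15, -1, 5], "jaw": 0}
    - {"xyz": [-15, 14, 1], "twist": [19.7, -1.3, 7], "jaw": 0}
    - {"xyz": [-17, 15.5, 1.4], "twist": [19.7, -1.3, 7], "jaw": 0}
    - {"xyz": [-17, 15.5, 1.4], "twist": [19.7, -1.3, 7], "jaw": 0}
    - {"xyz": [-17, 15.5, 1.4], "twist": [19.7, -1.3, 7], "jaw": 0}
    - {"xyz": [-17, 15.5, 1.4], "twist": [19.7, -1.3, 7], "jaw": 0}

```text
time_s: 24.7
tool_pos: [0.5204, 0.0491, 0.3603]
tool_rot: [-179.6, 0.3, 84.8]
force: [0.2, 1.1, 0.1]
grip_width: 0.0871
grasp_force: 0.0
```

Emit:
servo_tool:
  plan:
    - {"xyz": [-34.2, 11, 2], "twist": [0, 0, 0.3], "jaw": 0}
    - {"xyz": [-34.2, 11, 2], "twist": [0, 0, 0.3], "jaw": 0}
    - {"xyz": [-34.2, 11, 2], "twist": [0, 0, 0.3], "jaw": 0}
    - {"xyz": [-34.2, 11, 2], "twist": [0, 0, 0.3], "jaw": 0}
    - {"xyz": [-34.2, 11, 2], "twist": [0, 0, 0.3], "jaw": 0}
    - {"xyz": [-34.2, 11, 2], "twist": [0, 0, 0.3], "jaw": 0}
    - {"xyz": [-34.2, 11, 2], "twist": [0, 0, 0.3], "jaw": 0}
    - {"xyz": [-34.2, 11, 2], "twist": [0, 0, 0.3], "jaw": 0}
    - {"xyz": [-34.2, 11, 2], "twist": [0, 0, 0.3], "jaw": 0}
    - {"xyz": [-34.2, 11, 2], "twist": [0, 0, 0.3], "jaw": 0}

```text
time_s: 25.53
tool_pos: [0.5983, -0.3056, 0.3412]
tool_rot: [-179.7, 0.4, 84.3]
force: [-0.7, 0.4, -0.3]
grip_width: 0.0868
grasp_force: 0.0
```

Emit:
servo_tool:
  plan:
    - {"xyz": [0, 0, 0], "twist": [0, 0, 0], "jaw": 0}
    - {"xyz": [0, 0, 0], "twist": [0, 0, 0], "jaw": 0}
    - {"xyz": [0, 0, 0], "twist": [0, 0, 0], "jaw": 0}
    - {"xyz": [0, 0, 0], "twist": [0, 0, 0], "jaw": 0}

```text
time_s: 25.87
tool_pos: [0.6002, -0.2983, 0.3429]
tool_rot: [-179.8, 0.1, 84.8]
force: [0.2, -0.7, 0.1]
grip_width: 0.087
grasp_force: 0.0
```

```bash
cat > rub.py <<'E'
from seg import *
import sys
st();c=snap('wrist',sys.argv[1]);im=c['img'];hsv=cv2.cvtColor(im,cv2.COLOR_RGB2HSV)
u0,v0=proj(c,[float(sys.argv[2]),float(sys.argv[3]),.06]);print('exp',u0,v0)
H,S,V=hsv[...,0],hsv[...,1],hsv[...,2]
x0,x1,y0,y1=int(u0)-60,int(u0)+60,int(v0)-30,min(int(v0)+45,236)
for v in range(y0,y1,6):
    print(v,' '.join(f'{H[v,u]}/{S[v,u]}/{V[v,u]}' for u in range(x0,x1,6)))
E
python3 rub.py w17.png .600 -.315
```

```text
t 25.87 grasp [ 0.5997 -0.2986  0.1789] rot [-1.7981e+02  1.1000e-01  8.4840e+01] F [ 0.2 -0.7  0.1] w 0.087 gf 0.0
exp 282.96875718086466 224.10473573301624
194 24/117/209 20/134/210 18/114/192 20/113/209 18/120/215 15/173/184 15/169/177 15/156/149 18/123/126 18/123/135 19/119/141 18/125/124 17/121/154 16/129/128 14/170/186 15/169/163 18/120/214 19/116/209 17/121/210 20/126/213
200 24/116/211 21/132/211 20/119/190 21/113/210 17/124/140 14/157/138 15/151/118 16/145/107 16/124/128 17/126/136 18/126/142 17/118/127 17/121/162 16/141/132 15/174/214 14/176/188 19/121/212 19/118/209 18/123/206 21/129/213
206 24/119/212 20/131/213 20/119/200 20/113/213 17/124/142 14/156/119 13/150/117 16/137/106 17/121/131 17/123/137 17/118/141 16/119/137 17/122/136 15/142/113 15/165/142 15/169/181 18/121/211 19/118/210 18/124/200 21/130/210
212 24/115/210 21/126/210 21/123/184 20/115/210 16/118/149 16/161/122 15/156/118 17/138/96 14/151/110 13/158/105 14/159/104 13/166/106 16/122/123 15/138/109 15/159/143 15/175/184 18/123/211 19/121/211 19/124/196 21/126/212
218 24/123/208 20/125/212 20/120/209 21/113/209 17/123/139 12/167/107 20/42/121 19/45/118 19/54/104 20/40/128 17/38/134 18/68/98 16/51/106 23/46/116 12/55/135 14/159/112 18/121/212 19/119/210 19/121/200 21/129/211
224 23/120/212 22/127/213 20/128/203 21/111/213 18/127/193 15/189/105 15/86/95 19/50/97 12/57/99 20/42/135 16/40/134 15/69/96 19/55/97 18/50/112 20/53/106 16/208/109 18/142/182 19/119/212 20/128/192 22/123/210
230 24/120/211 23/123/210 21/126/205 20/114/212 18/125/194 14/240/171 12/201/198 13/83/153 15/217/101 13/171/103 14/173/99 12/169/104 13/166/106 12/130/120 12/115/169 14/249/197 17/132/197 20/119/213 21/127/183 22/126/207
```

Emit:
servo_tool:
  plan:
    - {"xyz": [-2.2, 0, 0], "twist": [0, 0, 0], "jaw": 0}
    - {"xyz": [-2.2, 0, 0], "twist": [0, 0, 0], "jaw": 0}
    - {"xyz": [-2.2, 0, 0], "twist": [0, 0, 0], "jaw": 0}
    - {"xyz": [-2.2, 0, 0], "twist": [0, 0, 0], "jaw": 0}
    - {"xyz": [-2.2, 0, 0], "twist": [0, 0, 0], "jaw": 0}

```text
time_s: 26.33
tool_pos: [0.598, -0.3214, 0.343]
tool_rot: [-179.8, 0.1, 84.7]
force: [-0.9, 0.4, -1.0]
grip_width: 0.0873
grasp_force: 0.0
```

```bash
cat > rub2.py <<'E'
from seg import *
import sys
st();c=snap('wrist',sys.argv[1]);im=c['img'];hsv=cv2.cvtColor(im,cv2.COLOR_RGB2HSV)
H,S,V=[hsv[...,i].astype(int) for i in range(3)]
for v in range(186,242,2):
    o=np.where((S[v]>185)&(H[v]<19)&(V[v]>60))[0];o=o[(o>225)&(o<345)]
    w=np.where((S[v]<75)&(V[v]>150))[0];w=w[(w>225)&(w<345)]
    print(v,(o.min(),o.max(),len(o)) if len(o) else '',(w.min(),w.max(),len(w)) if len(w) else '')
E
python3 rub2.py w18.png
```

```text
t 26.33 grasp [ 0.5974 -0.3218  0.179 ] rot [-1.7981e+02  1.5000e-01  8.4720e+01] F [-0.9  0.4 -1. ] w 0.0873 gf 0.0
186  
188  
190  
192 (np.int64(256), np.int64(308), 2) 
194 (np.int64(253), np.int64(312), 3) 
196 (np.int64(252), np.int64(315), 3) 
198 (np.int64(253), np.int64(253), 1) 
200 (np.int64(247), np.int64(309), 5) 
202 (np.int64(247), np.int64(318), 17) (np.int64(259), np.int64(309), 4)
204 (np.int64(247), np.int64(317), 33) (np.int64(267), np.int64(296), 11)
206 (np.int64(247), np.int64(317), 63) (np.int64(266), np.int64(271), 6)
208 (np.int64(247), np.int64(317), 63) (np.int64(266), np.int64(271), 6)
210 (np.int64(247), np.int64(317), 63) (np.int64(266), np.int64(271), 6)
212 (np.int64(247), np.int64(317), 63) (np.int64(266), np.int64(271), 6)
214 (np.int64(247), np.int64(317), 63) (np.int64(266), np.int64(271), 6)
216 (np.int64(247), np.int64(317), 63) (np.int64(266), np.int64(271), 6)
218 (np.int64(247), np.int64(317), 63) (np.int64(266), np.int64(271), 6)
220 (np.int64(248), np.int64(317), 62) (np.int64(266), np.int64(271), 6)
222 (np.int64(248), np.int64(317), 62) (np.int64(266), np.int64(271), 6)
224 (np.int64(249), np.int64(316), 60) (np.int64(266), np.int64(271), 6)
226 (np.int64(252), np.int64(314), 55) (np.int64(266), np.int64(271), 6)
228 (np.int64(256), np.int64(310), 47) (np.int64(266), np.int64(271), 6)
230 (np.int64(263), np.int64(304), 34) (np.int64(266), np.int64(271), 6)
232 (np.int64(275), np.int64(287), 6) (np.int64(267), np.int64(271), 5)
234  
236  
238  
240 (np.int64(287), np.int64(292), 3)
```

Run:
```python
from seg import *
st();c=snap('wrist')
x,a,p=seg(c,246.7,317.6,214,[(268.7,204.5),(268.7,232)],84.7)
# world centre for given y
import sys
for y in(-.327,-.33): print(y,(x+y*np.cos(np.radians(84.7)))/np.sin(np.radians(84.7)))
```

```text
t 26.38 grasp [ 0.5974 -0.3218  0.1789] rot [-1.798e+02  1.500e-01  8.473e+01] F [-0.1  0.5  0. ] w 0.0872 gf 0.0
centre perp L,R 0.6257368589281175 0.6255704657056602
mark deg to +x -19.692334861148552 pt [ 0.58822228 -0.31571946  0.0761285 ]
mark deg to +x -20.10369744577313 pt [ 0.58585261 -0.338925    0.07605031]
-0.327 0.5980051326511158
-0.33 0.597726831065502
```

Emit:
servo_tool:
  plan:
    - {"xyz": [-0.55, 0, 3], "twist": [0, 0, 0], "jaw": 0}
    - {"xyz": [-0.55, 0, 6], "twist": [0, 0, 0], "jaw": 0}
    - {"xyz": [-0.55, 0, 8.5], "twist": [0, 0, 0], "jaw": 0}
    - {"xyz": [-0.55, 0, 10.5], "twist": [0, 0, 0], "jaw": 0}
    - {"xyz": [-0.55, 0, 12.5], "twist": [0, 0, 0], "jaw": 0}
    - {"xyz": [-0.55, 0, 13.3], "twist": [0, 0, 0], "jaw": 0}
    - {"xyz": [-0.55, 0, 13.3], "twist": [0, 0, 0], "jaw": 0}
    - {"xyz": [-0.55, 0, 13.3], "twist": [0, 0, 0], "jaw": 0}
    - {"xyz": [-0.55, 0, 13.3], "twist": [0, 0, 0], "jaw": 0}
    - {"xyz": [-0.55, 0, 13.3], "twist": [0, 0, 0], "jaw": 0}
  newtons: 30

```text
time_s: 27.27
tool_pos: [0.5972, -0.329, 0.2118]
tool_rot: [-180.0, 0.3, 84.7]
force: [-1.2, -0.6, 0.2]
grip_width: 0.0868
grasp_force: 0.0
```

Emit:
servo_tool:
  plan:
    - {"xyz": [0, 0, 0], "twist": [0, 0, 0], "jaw": 0.2}
    - {"xyz": [0, 0, 0], "twist": [0, 0, 0], "jaw": 0.3}
    - {"xyz": [0, 0, 0], "twist": [0, 0, 0], "jaw": 0.5}
    - {"xyz": [0, 0, 0], "twist": [0, 0, 0], "jaw": 0.5}
    - {"xyz": [0, 0, 0], "twist": [0, 0, 0], "jaw": 0.5}
    - {"xyz": [0, 0, 0], "twist": [0, 0, 0], "jaw": 0.5}

```text
time_s: 27.77
tool_pos: [0.5973, -0.3285, 0.2104]
tool_rot: [-179.9, 0.2, 84.7]
force: [2.3, -0.5, -0.3]
grip_width: 0.0634
grasp_force: 30.0
```

Run:
```python
from h import *
st();A=np.array([np.cos(np.radians(84)),np.sin(np.radians(84)),0]);S=np.array([.6432,.2446,.075])
P=S-.11*A;print(P);go((.597,-.327,.16,84.7),(.605,-.05,.16,84.3),(P[0],P[1],.15,84,19.8),(P[0],P[1],.075,84,19.8))
```

```text
t 27.77 grasp [ 0.5971 -0.3291  0.0464] rot [-179.92    0.23   84.68] F [ 2.3 -0.5 -0.3] w 0.0634 gf 30.0
[0.63170187 0.13520259 0.075     ]
xyz [0.1, -0.06, -11.36] twist [-0.1, 0.2, -0.0] rows 4
xyz [27.66, -1.76, -0.0] twist [-0.0, -0.0, 0.4] rows 8
xyz [18.66, 6.37, 1.97] twist [19.8, 0.1, 0.3] rows 6
xyz [0.0, 2.54, 7.06] twist [0.0, 0.0, 0.0] rows 3
```

Emit:
servo_tool:
  plan:
    - {"xyz": [0, 0, -2], "twist": [0, 0, 0], "jaw": 0.5}
    - {"xyz": [0, 0, -5], "twist": [0, 0, 0], "jaw": 0.5}
    - {"xyz": [0, 0, -8], "twist": [0, 0, 0], "jaw": 0.5}
    - {"xyz": [0, 0, -11.4], "twist": [0, 0, 0], "jaw": 0.5}
    - {"xyz": [3, -0.2, -11.4], "twist": [0, 0, 0], "jaw": 0.5}
    - {"xyz": [7, -0.4, -11.4], "twist": [0, 0, 0], "jaw": 0.5}
    - {"xyz": [11, -0.7, -11.4], "twist": [0, 0, 0], "jaw": 0.5}
    - {"xyz": [15, -1, -11.4], "twist": [0, 0, 0], "jaw": 0.5}
    - {"xyz": [19, -1.2, -11.4], "twist": [0, 0, 0], "jaw": 0.5}
    - {"xyz": [23, -1.4, -11.4], "twist": [0, 0, 0], "jaw": 0.5}

```text
time_s: 28.6
tool_pos: [0.6035, -0.0961, 0.3224]
tool_rot: [-179.7, 0.2, 84.6]
force: [0.9, 0.2, -2.9]
grip_width: 0.0635
grasp_force: 29.9
```

Run:
```python
from h import *
st();go((.6317,.1352,.15,84,19.8))
```

```text
t 28.6 grasp [ 0.6025 -0.0966  0.1584] rot [-179.66    0.21   84.63] F [ 0.9  0.2 -2.9] w 0.0635 gf 29.9
xyz [23.24, 6.21, 1.68] twist [19.5, 0.3, 0.6] rows 7
```

Emit:
servo_tool:
  plan:
    - {"xyz": [4, 1, 0.3], "twist": [4, 0, 0], "jaw": 0.5}
    - {"xyz": [8, 2, 0.6], "twist": [8, 0, 0.2], "jaw": 0.5}
    - {"xyz": [12, 3, 0.9], "twist": [12, 0, 0.4], "jaw": 0.5}
    - {"xyz": [16, 4.2, 1.2], "twist": [16, 0.2, 0.6], "jaw": 0.5}
    - {"xyz": [20, 5.3, 1.5], "twist": [19.5, 0.3, 0.6], "jaw": 0.5}
    - {"xyz": [23.2, 6.2, 1.7], "twist": [19.5, 0.3, 0.6], "jaw": 0.5}
    - {"xyz": [23.2, 6.2, 1.7], "twist": [19.5, 0.3, 0.6], "jaw": 0.5}
    - {"xyz": [23.2, 6.2, 1.7], "twist": [19.5, 0.3, 0.6], "jaw": 0.5}
    - {"xyz": [23.2, 6.2, 1.7], "twist": [19.5, 0.3, 0.6], "jaw": 0.5}
    - {"xyz": [23.2, 6.2, 1.7], "twist": [19.5, 0.3, 0.6], "jaw": 0.5}

```text
time_s: 29.43
tool_pos: [0.6876, 0.1251, 0.305]
tool_rot: [-160.3, 0.1, 83.9]
force: [-0.8, -0.8, -3.4]
grip_width: 0.0635
grasp_force: 29.9
```

Run:
```python
from h import *
st();print(np.round(env.get_obs()['qpos'],1));go((.6317,.1352,.075,84,19.8))
```

```text
t 29.43 grasp [0.6325 0.1306 0.1506] rot [-1.6028e+02  1.2000e-01  8.3860e+01] F [-0.8 -0.8 -3.4] w 0.0635 gf 29.9
[-29.5  37.6  29.4  73.  -20.2  93.5  -6.2]
xyz [0.44, 2.45, 7.16] twist [0.1, 0.1, -0.2] rows 3
```

Emit:
servo_tool:
  plan:
    - {"xyz": [0, 0.8, 2], "twist": [0, 0, 0], "jaw": 0.5}
    - {"xyz": [0, 1.6, 4.5], "twist": [0, 0, 0], "jaw": 0.5}
    - {"xyz": [0, 2.2, 6.3], "twist": [0, 0, 0], "jaw": 0.5}
    - {"xyz": [0, 2.45, 7.15], "twist": [0, 0, 0], "jaw": 0.5}
    - {"xyz": [0, 2.45, 7.15], "twist": [0, 0, 0], "jaw": 0.5}
    - {"xyz": [0, 2.45, 7.15], "twist": [0, 0, 0], "jaw": 0.5}
    - {"xyz": [0, 2.45, 7.15], "twist": [0, 0, 0], "jaw": 0.5}
    - {"xyz": [0, 2.45, 7.15], "twist": [0, 0, 0], "jaw": 0.5}
    - {"xyz": [0, 2.45, 7.15], "twist": [0, 0, 0], "jaw": 0.5}
    - {"xyz": [0, 2.45, 7.15], "twist": [0, 0, 0], "jaw": 0.5}

```text
time_s: 30.27
tool_pos: [0.687, 0.1273, 0.2307]
tool_rot: [-160.4, -0.0, 84.0]
force: [-0.5, 0.0, -3.0]
grip_width: 0.0632
grasp_force: 29.9
```

```bash
cat > ax.py <<'E'
from h import *
o=env.get_obs();R=Ro.from_euler('xyz',o['tool_rot'],degrees=True);g=o['tool_pos']+R.apply([0,0,.164])
A=np.array([np.cos(np.radians(84)),np.sin(np.radians(84)),0]);S=np.array([.6432,.2446,.075])
e=g-S;d=-e@A;st();print('d',d,'off-axis perp(+x)',e@[A[1],-A[0],0],'z',e[2],'tool shift to axis',R.inv().apply(-(e+d*A))*100,'A in tool',R.inv().apply(A))
E
python3 ax.py
```

```text
t 30.27 grasp [0.6323 0.1331 0.0762] rot [-1.6038e+02 -2.0000e-02  8.4020e+01] F [-0.5  0.  -3. ] w 0.0632 gf 29.9
d 0.11201739297695482 off-axis perp(+x) 0.0007911430393492246 z 0.0011700560588103065 tool shift to axis [-9.91231540e-06 -3.52372026e-02  1.36776183e-01] A in tool [9.99999922e-01 3.58001349e-04 1.64701779e-04]
```

Emit:
servo_tool:
  plan:
    - {"xyz": [0.3, -0.04, 0.13], "twist": [0, 0, 0], "jaw": 0.5}
    - {"xyz": [0.8, -0.04, 0.13], "twist": [0, 0, 0], "jaw": 0.5}
    - {"xyz": [1.3, -0.04, 0.13], "twist": [0, 0, 0], "jaw": 0.5}
    - {"xyz": [1.8, -0.04, 0.13], "twist": [0, 0, 0], "jaw": 0.5}
    - {"xyz": [2.2, -0.04, 0.13], "twist": [0, 0, 0], "jaw": 0.5}
    - {"xyz": [2.6, -0.04, 0.13], "twist": [0, 0, 0], "jaw": 0.5}
    - {"xyz": [3.0, -0.04, 0.13], "twist": [0, 0, 0], "jaw": 0.5}
    - {"xyz": [3.4, -0.04, 0.13], "twist": [0, 0, 0], "jaw": 0.5}
    - {"xyz": [3.8, -0.04, 0.13], "twist": [0, 0, 0], "jaw": 0.5}
    - {"xyz": [3.8, -0.04, 0.13], "twist": [0, 0, 0], "jaw": 0.5}

```text
time_s: 31.1
tool_pos: [0.6902, 0.1662, 0.2288]
tool_rot: [-160.4, -0.0, 84.1]
force: [1.0, 0.5, -2.4]
grip_width: 0.0631
grasp_force: 30.0
```

```bash
python3 ax.py; python3 -c "
from h import *
snap('wrist','w19.png')"
```

```text
t 31.1 grasp [0.6354 0.172  0.0743] rot [-1.6037e+02 -3.0000e-02  8.4070e+01] F [ 1.   0.5 -2.4] w 0.0631 gf 30.0
d 0.0729935003354237 off-axis perp(+x) -0.00015016411371809608 z -0.0006820262764826585 tool shift to axis [ 1.74242606e-05 -8.77233377e-03 -6.92830202e-02] A in tool [9.99999218e-01 1.24694848e-03 9.36102203e-05]
```

Emit:
servo_tool:
  plan:
    - {"xyz": [0.3, 0, -0.05], "twist": [0, 0, 0], "jaw": 0.5}
    - {"xyz": [0.6, 0, -0.05], "twist": [0, 0, 0], "jaw": 0.5}
    - {"xyz": [0.9, 0, -0.05], "twist": [0, 0, 0], "jaw": 0.5}
    - {"xyz": [1.2, 0, -0.05], "twist": [0, 0, 0], "jaw": 0.5}
    - {"xyz": [1.5, 0, -0.05], "twist": [0, 0, 0], "jaw": 0.5}
    - {"xyz": [1.8, 0, -0.05], "twist": [0, 0, 0], "jaw": 0.5}
    - {"xyz": [2.1, 0, -0.05], "twist": [0, 0, 0], "jaw": 0.5}
    - {"xyz": [2.4, 0, -0.05], "twist": [0, 0, 0], "jaw": 0.5}
    - {"xyz": [2.7, 0, -0.05], "twist": [0, 0, 0], "jaw": 0.5}
    - {"xyz": [2.7, 0, -0.05], "twist": [0, 0, 0], "jaw": 0.5}

```text
time_s: 31.98
tool_pos: [0.693, 0.1929, 0.2291]
tool_rot: [-160.3, -0.0, 84.1]
force: [0.7, 0.1, -2.0]
grip_width: 0.0633
grasp_force: 30.0
```

```bash
python3 ax.py; python3 -c "
from h import *
print(env.get_obs()['wrist_torque'])
snap('wrist','w20.png')"
```

```text
t 31.98 grasp [0.6382 0.1987 0.0747] rot [-1.6034e+02 -2.0000e-02  8.4060e+01] F [ 0.7  0.1 -2. ] w 0.0633 gf 30.0
d 0.04615723133704156 off-axis perp(+x) -0.0002232642991910963 z -0.00033745370731765034 tool shift to axis [-9.56038969e-06  9.67042985e-03 -3.92899760e-02] A in tool [9.99999351e-01 1.13853845e-03 3.68993032e-05]
[-0.10507245 -0.83079208  0.04333994]
```

Emit:
servo_tool:
  plan:
    - {"xyz": [0.4, 0, 0], "twist": [0, 0, 0], "jaw": 0.5}
    - {"xyz": [0.8, 0, 0], "twist": [0, 0, 0], "jaw": 0.5}
    - {"xyz": [1.2, 0, 0], "twist": [0, 0, 0], "jaw": 0.5}
    - {"xyz": [1.6, 0, 0], "twist": [0, 0, 0], "jaw": 0.5}
    - {"xyz": [2.0, 0, 0], "twist": [0, 0, 0], "jaw": 0.5}
    - {"xyz": [2.4, 0, 0], "twist": [0, 0, 0], "jaw": 0.5}
    - {"xyz": [2.7, 0, 0], "twist": [0, 0, 0], "jaw": 0.5}
    - {"xyz": [2.9, 0, 0], "twist": [0, 0, 0], "jaw": 0.5}
    - {"xyz": [3.0, 0, 0], "twist": [0, 0, 0], "jaw": 0.5}
    - {"xyz": [3.0, 0, 0], "twist": [0, 0, 0], "jaw": 0.5}

```text
time_s: 32.87
tool_pos: [0.6961, 0.2222, 0.2291]
tool_rot: [-160.3, -0.0, 84.0]
force: [2.1, -0.0, -1.2]
grip_width: 0.0633
grasp_force: 30.0
```

Emit:
servo_tool:
  plan:
    - {"xyz": [0.1, 0, 0], "twist": [0, 0, 0], "jaw": 0.5}
    - {"xyz": [0.2, 0, 0], "twist": [0, 0, 0], "jaw": 0.5}
    - {"xyz": [0.3, 0, 0], "twist": [0, 0, 0], "jaw": 0.5}
    - {"xyz": [0.3, 0, 0], "twist": [0, 0, 0], "jaw": 0.5}

```text
time_s: 33.2
tool_pos: [0.6964, 0.2249, 0.229]
tool_rot: [-160.3, 0.0, 84.0]
force: [2.4, -2.4, -1.4]
grip_width: 0.0636
grasp_force: 30.0
```

```bash
python3 ax.py
```

```text
t 33.2 grasp [0.6415 0.2306 0.0746] rot [-1.6032e+02  2.0000e-02  8.4010e+01] F [ 2.4 -2.4 -1.4] w 0.0636 gf 30.0
d 0.014108401004080005 off-axis perp(+x) -0.0002583580222154712 z -0.00039311470455412334 tool shift to axis [-1.67039363e-05  1.10851821e-02 -4.57165052e-02] A in tool [ 9.99999937e-01  6.07431379e-05 -3.50652055e-04]
```

Contact is just starting; I'll press a little more.

Emit:
servo_tool:
  plan:
    - {"xyz": [0.1, 0, 0], "twist": [0, 0, 0], "jaw": 0.5}
    - {"xyz": [0.2, 0, 0], "twist": [0, 0, 0], "jaw": 0.5}
    - {"xyz": [0.25, 0, 0], "twist": [0, 0, 0], "jaw": 0.5}
    - {"xyz": [0.25, 0, 0], "twist": [0, 0, 0], "jaw": 0.5}
    - {"xyz": [0.25, 0, 0], "twist": [0, 0, 0], "jaw": 0.5}

```text
time_s: 33.62
tool_pos: [0.6967, 0.2262, 0.229]
tool_rot: [-160.3, 0.1, 84.0]
force: [0.3, -5.4, -0.4]
grip_width: 0.0631
grasp_force: 29.9
```

```bash
python3 ax.py
```

```text
t 33.62 grasp [0.6416 0.2316 0.0746] rot [-1.6028e+02  1.3000e-01  8.3980e+01] F [ 0.3 -5.4 -0.4] w 0.0631 gf 29.9
d 0.013072429541963106 off-axis perp(+x) -0.000246521115920843 z -0.00037786644887320697 tool shift to axis [-8.01957163e-05  1.04584143e-02 -4.38881792e-02] A in tool [ 0.9999972  -0.00110563 -0.00209074]
```

Emit:
servo_tool:
  plan:
    - {"xyz": [0.1, 0, 0], "twist": [0, 0, 0], "jaw": 0.5}
    - {"xyz": [0.2, 0, 0], "twist": [0, 0, 0], "jaw": 0.5}
    - {"xyz": [0.25, 0, 0], "twist": [0, 0, 0], "jaw": 0.5}
    - {"xyz": [0.25, 0, 0], "twist": [0, 0, 0], "jaw": 0.5}

```text
time_s: 33.95
tool_pos: [0.6968, 0.2267, 0.2289]
tool_rot: [-160.2, 0.3, 83.9]
force: [0.4, -9.1, 1.5]
grip_width: 0.0632
grasp_force: 29.9
```

```bash
python3 ax.py
```

```text
t 33.95 grasp [0.6415 0.2317 0.0746] rot [-160.22    0.35   83.93] F [ 0.4 -9.1  1.5] w 0.0632 gf 29.9
d 0.013028229186541862 off-axis perp(+x) -0.0003022801020883918 z -0.00043056878657786457 tool shift to axis [-0.0002238   0.01387018 -0.05074638] A in tool [ 0.99998115 -0.0031495  -0.00527085]
```

Firmly seated: d did not change as the force rose. I'll release, retreat, and go to the last rubber segment.

Emit:
servo_tool:
  plan:
    - {"xyz": [0, 0, 0], "twist": [0, 0, 0], "jaw": 0.2}
    - {"xyz": [0, 0, 0], "twist": [0, 0, 0], "jaw": 0}
    - {"xyz": [-0.3, 0, 0], "twist": [0, 0, 0], "jaw": 0}
    - {"xyz": [-0.3, 0, 0], "twist": [0, 0, 0], "jaw": 0}
    - {"xyz": [-0.3, 0, 0], "twist": [0, 0, 0], "jaw": 0}
    - {"xyz": [-0.3, 0, -2], "twist": [0, 0, 0], "jaw": 0}
    - {"xyz": [-0.3, 0, -5], "twist": [0, 0, 0], "jaw": 0}
    - {"xyz": [-0.3, 0, -8], "twist": [0, 0, 0], "jaw": 0}
    - {"xyz": [-0.3, 0, -11], "twist": [0, 0, 0], "jaw": 0}
    - {"xyz": [-0.3, 0, -12], "twist": [0, 0, 0], "jaw": 0}

```text
time_s: 34.78
tool_pos: [0.7379, 0.2227, 0.3472]
tool_rot: [-160.6, -0.1, 84.0]
force: [0.9, -0.2, -0.1]
grip_width: 0.0871
grasp_force: 0.0
```

Run:
```python
from h import *
st();snap('wrist','w21.png');snap('side','s21.png');go((.62,.05,.2,84.7,0),(.5955,-.32,.2,84.7),(.593,-.37,.18,84.7))
```

```text
t 34.78 grasp [0.6839 0.2287 0.1925] rot [-1.6065e+02 -1.3000e-01  8.4040e+01] F [ 0.9 -0.2 -0.1] w 0.0871 gf 0.0
xyz [-18.39, -9.98, 1.47] twist [-19.4, -0.2, -0.7] rows 6
xyz [-37.07, 0.98, 0.0] twist [0.0, 0.0, 0.0] rows 10
xyz [-5.0, 0.21, 2.0] twist [0.0, 0.0, 0.0] rows 2
```

Emit:
servo_tool:
  plan:
    - {"xyz": [-3, -1.5, -1], "twist": [-3, 0, 0], "jaw": 0}
    - {"xyz": [-7, -4, -0.5], "twist": [-7, 0, 0], "jaw": 0}
    - {"xyz": [-11, -6, 0], "twist": [-12, 0, 0], "jaw": 0}
    - {"xyz": [-15, -8, 1], "twist": [-17, 0, -0.5], "jaw": 0}
    - {"xyz": [-18.4, -10, 1.5], "twist": [-19.4, -0.2, -0.7], "jaw": 0}
    - {"xyz": [-18.4, -10, 1.5], "twist": [-19.4, -0.2, -0.7], "jaw": 0}
    - {"xyz": [-18.4, -10, 1.5], "twist": [-19.4, -0.2, -0.7], "jaw": 0}
    - {"xyz": [-18.4, -10, 1.5], "twist": [-19.4, -0.2, -0.7], "jaw": 0}

```text
time_s: 35.55
tool_pos: [0.6182, 0.0504, 0.361]
tool_rot: [-179.6, -0.0, 84.7]
force: [0.2, 0.1, -0.1]
grip_width: 0.087
grasp_force: 0.0
```

Emit:
servo_tool:
  plan:
    - {"xyz": [-37, 1, 0], "twist": [0, 0, 0], "jaw": 0}
    - {"xyz": [-37, 1, 0], "twist": [0, 0, 0], "jaw": 0}
    - {"xyz": [-37, 1, 0], "twist": [0, 0, 0], "jaw": 0}
    - {"xyz": [-37, 1, 0], "twist": [0, 0, 0], "jaw": 0}
    - {"xyz": [-37, 1, 0], "twist": [0, 0, 0], "jaw": 0}
    - {"xyz": [-37, 1, 0], "twist": [0, 0, 0], "jaw": 0}
    - {"xyz": [-37, 1, 0], "twist": [0, 0, 0], "jaw": 0}
    - {"xyz": [-37, 1, 0], "twist": [0, 0, 0], "jaw": 0}
    - {"xyz": [-37, 1, 0], "twist": [0, 0, 0], "jaw": 0}
    - {"xyz": [-37, 1, 0], "twist": [0, 0, 0], "jaw": 0}

```text
time_s: 36.38
tool_pos: [0.593, -0.3271, 0.3609]
tool_rot: [-179.5, 0.5, 84.2]
force: [-0.8, 0.3, -0.1]
grip_width: 0.0871
grasp_force: 0.0
```

Emit:
servo_tool:
  plan:
    - {"xyz": [-3, 0.1, 1], "twist": [0, 0, 0], "jaw": 0}
    - {"xyz": [-5, 0.2, 2], "twist": [0, 0, 0], "jaw": 0}
    - {"xyz": [-5, 0.2, 2], "twist": [0, 0, 0], "jaw": 0}
    - {"xyz": [-5, 0.2, 2], "twist": [0, 0, 0], "jaw": 0}
    - {"xyz": [-5, 0.2, 2], "twist": [0, 0, 0], "jaw": 0}
    - {"xyz": [-5, 0.2, 2], "twist": [0, 0, 0], "jaw": 0}
    - {"xyz": [-5, 0.2, 2], "twist": [0, 0, 0], "jaw": 0}

```text
time_s: 36.97
tool_pos: [0.5935, -0.3675, 0.3424]
tool_rot: [-179.7, 0.0, 84.9]
force: [0.5, 0.3, 0.0]
grip_width: 0.0869
grasp_force: 0.0
```

```bash
python3 rub2.py w22.png
```

```text
t 36.97 grasp [ 0.5928 -0.3676  0.1784] rot [-1.7974e+02  5.0000e-02  8.4900e+01] F [0.5 0.3 0. ] w 0.0869 gf 0.0
186  
188  
190  
192  
194  
196  
198  
200 (np.int64(254), np.int64(254), 1) 
202 (np.int64(252), np.int64(252), 1) 
204 (np.int64(252), np.int64(314), 3) 
206 (np.int64(252), np.int64(312), 2) (np.int64(317), np.int64(318), 2)
208 (np.int64(248), np.int64(318), 5) (np.int64(314), np.int64(315), 2)
210 (np.int64(248), np.int64(318), 14) (np.int64(309), np.int64(310), 2)
212 (np.int64(248), np.int64(318), 31) (np.int64(274), np.int64(301), 5)
214 (np.int64(247), np.int64(317), 63) (np.int64(287), np.int64(292), 6)
216 (np.int64(248), np.int64(317), 62) (np.int64(287), np.int64(292), 6)
218 (np.int64(247), np.int64(317), 63) (np.int64(287), np.int64(292), 6)
220 (np.int64(247), np.int64(317), 63) (np.int64(287), np.int64(292), 6)
222 (np.int64(247), np.int64(317), 63) (np.int64(287), np.int64(292), 6)
224 (np.int64(247), np.int64(317), 63) (np.int64(287), np.int64(292), 6)
226 (np.int64(248), np.int64(317), 62) (np.int64(287), np.int64(292), 6)
228 (np.int64(248), np.int64(316), 61) (np.int64(287), np.int64(292), 6)
230 (np.int64(249), np.int64(316), 60) (np.int64(286), np.int64(292), 7)
232 (np.int64(250), np.int64(315), 59) (np.int64(286), np.int64(292), 7)
234 (np.int64(252), np.int64(313), 54) (np.int64(286), np.int64(292), 7)
236 (np.int64(257), np.int64(310), 46) (np.int64(286), np.int64(292), 7)
238 (np.int64(264), np.int64(303), 32) (np.int64(286), np.int64(292), 7)
240 (np.int64(280), np.int64(284), 5) (np.int64(286), np.int64(292), 7)
```

Run:
```python
from seg import *
st();c=snap('wrist')
x,a,p=seg(c,247,317.6,222,[(289.5,212.5),(289.2,241)],84.7)
y=-.379;X=(x+y*np.cos(np.radians(84.7)))/np.sin(np.radians(84.7));print(X)
go((X-.0006,y,.046,84.7))
```

```text
t 37.02 grasp [ 0.5925 -0.3679  0.1785] rot [-1.7975e+02  6.0000e-02  8.4870e+01] F [ 0.2 -1.3  0. ] w 0.0872 gf 0.0
centre perp L,R 0.6251335300226618 0.6250284695851592
mark deg to +x 10.302875842406849 pt [ 0.59925975 -0.3692357   0.07748403]
mark deg to +x 10.312806480336768 pt [ 0.59702041 -0.39343408  0.07748304]
0.5926061171702294
xyz [-1.07, 0.06, 13.26] twist [-0.3, 0.1, 0.1] rows 4
```

Emit:
servo_tool:
  plan:
    - {"xyz": [-1.3, 0, 3], "twist": [0, 0, 0], "jaw": 0}
    - {"xyz": [-1.3, 0, 6], "twist": [0, 0, 0], "jaw": 0}
    - {"xyz": [-1.3, 0, 8.5], "twist": [0, 0, 0], "jaw": 0}
    - {"xyz": [-1.3, 0, 10.5], "twist": [0, 0, 0], "jaw": 0}
    - {"xyz": [-1.3, 0, 12.5], "twist": [0, 0, 0], "jaw": 0}
    - {"xyz": [-1.3, 0, 13.25], "twist": [0, 0, 0], "jaw": 0}
    - {"xyz": [-1.3, 0, 13.25], "twist": [0, 0, 0], "jaw": 0}
    - {"xyz": [-1.3, 0, 13.25], "twist": [0, 0, 0], "jaw": 0}
    - {"xyz": [-1.3, 0, 13.25], "twist": [0, 0, 0], "jaw": 0}
    - {"xyz": [-1.3, 0, 13.25], "twist": [0, 0, 0], "jaw": 0}
  newtons: 30

```text
time_s: 37.9
tool_pos: [0.5909, -0.3829, 0.2116]
tool_rot: [-179.9, 0.2, 84.7]
force: [0.1, -0.4, 0.9]
grip_width: 0.087
grasp_force: 0.0
```

Emit:
servo_tool:
  plan:
    - {"xyz": [0, 0, 0], "twist": [0, 0, 0], "jaw": 0.2}
    - {"xyz": [0, 0, 0], "twist": [0, 0, 0], "jaw": 0.3}
    - {"xyz": [0, 0, 0], "twist": [0, 0, 0], "jaw": 0.5}
    - {"xyz": [0, 0, 0], "twist": [0, 0, 0], "jaw": 0.5}
    - {"xyz": [0, 0, 0], "twist": [0, 0, 0], "jaw": 0.5}
    - {"xyz": [0, 0, 0], "twist": [0, 0, 0], "jaw": 0.5}

```text
time_s: 38.4
tool_pos: [0.5915, -0.3823, 0.2105]
tool_rot: [-179.9, 0.1, 84.8]
force: [4.9, -0.9, 0.9]
grip_width: 0.0632
grasp_force: 30.2
```

Run:
```python
from h import *
st();go((.592,-.381,.16,84.7),(.615,-.05,.16,84.5))
```

```text
t 38.4 grasp [ 0.5912 -0.3826  0.0465] rot [-1.7989e+02  1.3000e-01  8.4780e+01] F [ 4.9 -0.9  0.9] w 0.0632 gf 30.2
xyz [0.1, 0.01, -11.35] twist [-0.1, 0.1, 0.1] rows 4
xyz [33.17, -0.77, -0.0] twist [-0.0, -0.0, 0.2] rows 9
```

Emit:
servo_tool:
  plan:
    - {"xyz": [0, 0, -2], "twist": [0, 0, 0], "jaw": 0.5}
    - {"xyz": [0, 0, -5], "twist": [0, 0, 0], "jaw": 0.5}
    - {"xyz": [0, 0, -8], "twist": [0, 0, 0], "jaw": 0.5}
    - {"xyz": [0, 0, -11.4], "twist": [0, 0, 0], "jaw": 0.5}
    - {"xyz": [4, 0, -11.4], "twist": [0, 0, 0], "jaw": 0.5}
    - {"xyz": [8, -0.2, -11.4], "twist": [0, 0, 0], "jaw": 0.5}
    - {"xyz": [12, -0.3, -11.4], "twist": [0, 0, 0], "jaw": 0.5}
    - {"xyz": [16, -0.4, -11.4], "twist": [0, 0, 0], "jaw": 0.5}
    - {"xyz": [20, -0.5, -11.4], "twist": [0, 0, 0], "jaw": 0.5}
    - {"xyz": [24, -0.6, -11.4], "twist": [0, 0, 0], "jaw": 0.5}

```text
time_s: 39.23
tool_pos: [0.6058, -0.141, 0.3222]
tool_rot: [-179.5, 0.1, 84.7]
force: [1.8, -0.0, -3.3]
grip_width: 0.0632
grasp_force: 30.2
```

Emit:
servo_tool:
  plan:
    - {"xyz": [4, 0, 0], "twist": [0, 0, 0], "jaw": 0.5}
    - {"xyz": [8, 0, 0], "twist": [0, 0, 0], "jaw": 0.5}
    - {"xyz": [9, 0, 0], "twist": [0, 0, 0], "jaw": 0.5}
    - {"xyz": [9, 0, 0], "twist": [0, 0, 0], "jaw": 0.5}

```text
time_s: 39.57
tool_pos: [0.6151, -0.0468, 0.3216]
tool_rot: [-179.5, -0.0, 85.2]
force: [0.1, -0.3, -3.8]
grip_width: 0.0631
grasp_force: 30.2
```

Run:
```python
from h import *
st();go((.6317,.1337,.15,84,-10.3))
```

```text
t 39.57 grasp [ 0.6137 -0.0465  0.1576] rot [-1.7948e+02 -5.0000e-02  8.5250e+01] F [ 0.1 -0.3 -3.8] w 0.0631 gf 30.2
xyz [18.19, -2.77, 1.07] twist [-10.8, -0.2, 1.2] rows 5
```

Emit:
servo_tool:
  plan:
    - {"xyz": [4, -0.6, 0.3], "twist": [-3, 0, 0.3], "jaw": 0.5}
    - {"xyz": [8, -1.2, 0.5], "twist": [-6, 0, 0.6], "jaw": 0.5}
    - {"xyz": [12, -1.9, 0.8], "twist": [-10.8, -0.2, 1.2], "jaw": 0.5}
    - {"xyz": [16, -2.5, 1], "twist": [-10.8, -0.2, 1.2], "jaw": 0.5}
    - {"xyz": [18, -2.8, 1.1], "twist": [-10.8, -0.2, 1.2], "jaw": 0.5}
    - {"xyz": [18, -2.8, 1.1], "twist": [-10.8, -0.2, 1.2], "jaw": 0.5}
    - {"xyz": [18, -2.8, 1.1], "twist": [-10.8, -0.2, 1.2], "jaw": 0.5}
    - {"xyz": [18, -2.8, 1.1], "twist": [-10.8, -0.2, 1.2], "jaw": 0.5}

```text
time_s: 40.23
tool_pos: [0.6036, 0.1266, 0.3114]
tool_rot: [169.6, 0.3, 83.4]
force: [0.1, -0.1, -3.1]
grip_width: 0.0632
grasp_force: 30.2
```

Run:
```python
from h import *
st();go((.6317,.1345,.075,84,-10.3))
```

```text
t 40.23 grasp [0.633  0.1222 0.1501] rot [169.58   0.33  83.41] F [ 0.1 -0.1 -3.1] w 0.0632 gf 30.2
xyz [1.12, -1.59, 7.33] twist [0.1, 0.4, -0.5] rows 3
```

Emit:
servo_tool:
  plan:
    - {"xyz": [0.3, -0.5, 2], "twist": [0, 0.2, -0.5], "jaw": 0.5}
    - {"xyz": [0.3, -1, 4.5], "twist": [0, 0.3, -0.5], "jaw": 0.5}
    - {"xyz": [0.3, -1.4, 6.5], "twist": [0, 0.3, -0.5], "jaw": 0.5}
    - {"xyz": [0.3, -1.55, 7.3], "twist": [0, 0.3, -0.5], "jaw": 0.5}
    - {"xyz": [0.3, -1.55, 7.3], "twist": [0, 0.3, -0.5], "jaw": 0.5}
    - {"xyz": [0.3, -1.55, 7.3], "twist": [0, 0.3, -0.5], "jaw": 0.5}
    - {"xyz": [0.3, -1.55, 7.3], "twist": [0, 0.3, -0.5], "jaw": 0.5}
    - {"xyz": [0.3, -1.55, 7.3], "twist": [0, 0.3, -0.5], "jaw": 0.5}
    - {"xyz": [0.3, -1.55, 7.3], "twist": [0, 0.3, -0.5], "jaw": 0.5}
    - {"xyz": [0.3, -1.55, 7.3], "twist": [0, 0.3, -0.5], "jaw": 0.5}

```text
time_s: 41.07
tool_pos: [0.6025, 0.1317, 0.2384]
tool_rot: [169.4, -0.1, 84.1]
force: [0.3, 0.9, -2.3]
grip_width: 0.0633
grasp_force: 30.2
```

```bash
python3 ax.py
python3 - <<'E'
from h import *
c=snap('wrist','w23.png');i=c['img'][...,::-1];cv2.imwrite('pics/w23c.png',cv2.resize(i[40:260,140:420],None,fx=2.7,fy=2.7,interpolation=cv2.INTER_CUBIC))
E
```

```text
t 41.07 grasp [0.6325 0.1288 0.0772] rot [ 1.6942e+02 -7.0000e-02  8.4080e+01] F [ 0.3  0.9 -2.3] w 0.0633 gf 30.2
d 0.11626739507419692 off-axis perp(+x) 0.0014535649924456457 z 0.00220522642445474 tool shift to axis [-6.86966667e-05 -1.83362662e-01  1.90097020e-01] A in tool [0.99999834 0.00111557 0.00143743]
```

View pics/w23c.png

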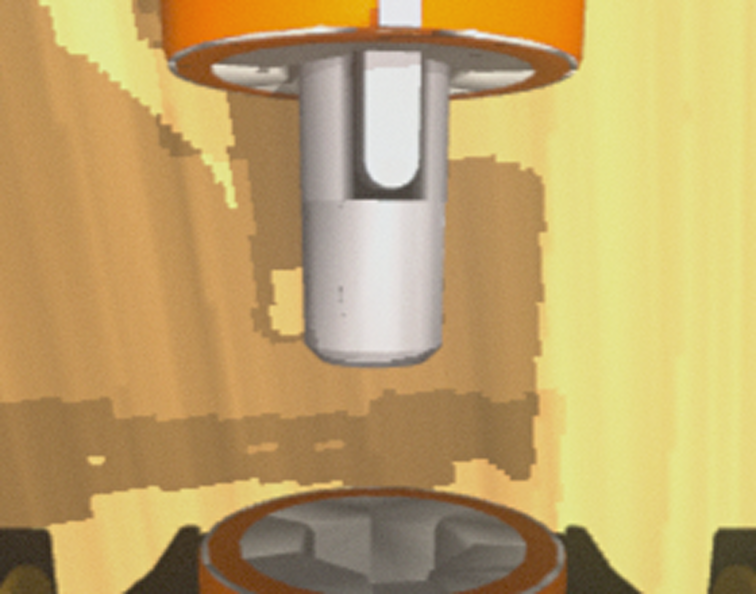

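The crop shows the first rubber segment seated with its mark lined up over the key (x≈392–400). The shaft end is at (372,360) and the held segment is below it. I'll correct the small offset and slide on.

Emit:
servo_tool:
  plan:
    - {"xyz": [0.2, -0.18, 0.19], "twist": [0, 0, 0], "jaw": 0.5}
    - {"xyz": [0.7, -0.18, 0.19], "twist": [0, 0, 0], "jaw": 0.5}
    - {"xyz": [1.2, -0.18, 0.19], "twist": [0, 0, 0], "jaw": 0.5}
    - {"xyz": [1.7, -0.18, 0.19], "twist": [0, 0, 0], "jaw": 0.5}
    - {"xyz": [2.2, -0.18, 0.19], "twist": [0, 0, 0], "jaw": 0.5}
    - {"xyz": [2.7, -0.18, 0.19], "twist": [0, 0, 0], "jaw": 0.5}
    - {"xyz": [3.1, -0.18, 0.19], "twist": [0, 0, 0], "jaw": 0.5}
    - {"xyz": [3.5, -0.18, 0.19], "twist": [0, 0, 0], "jaw": 0.5}
    - {"xyz": [3.9, -0.18, 0.19], "twist": [0, 0, 0], "jaw": 0.5}
    - {"xyz": [4.3, -0.18, 0.19], "twist": [0, 0, 0], "jaw": 0.5}

```text
time_s: 41.95
tool_pos: [0.6055, 0.1747, 0.2354]
tool_rot: [169.5, -0.0, 84.0]
force: [0.4, -0.3, -2.8]
grip_width: 0.0633
grasp_force: 30.2
```

```bash
python3 ax.py
```

```text
t 41.95 grasp [0.6353 0.1716 0.0742] rot [ 1.6946e+02 -2.0000e-02  8.4050e+01] F [ 0.4 -0.3 -2.8] w 0.0633 gf 30.2
d 0.07341423059420893 off-axis perp(+x) -0.00019619716432213614 z -0.0007997828234984766 tool shift to axis [ 4.22354739e-06  3.39135338e-02 -7.50421956e-02] A in tool [9.99999589e-01 8.04183627e-04 4.19713923e-04]
```

Emit:
servo_tool:
  plan:
    - {"xyz": [0.3, 0.02, -0.05], "twist": [0, 0, 0], "jaw": 0.5}
    - {"xyz": [0.7, 0.02, -0.05], "twist": [0, 0, 0], "jaw": 0.5}
    - {"xyz": [1.1, 0.02, -0.05], "twist": [0, 0, 0], "jaw": 0.5}
    - {"xyz": [1.5, 0.02, -0.05], "twist": [0, 0, 0], "jaw": 0.5}
    - {"xyz": [1.9, 0.02, -0.05], "twist": [0, 0, 0], "jaw": 0.5}
    - {"xyz": [2.3, 0.02, -0.05], "twist": [0, 0, 0], "jaw": 0.5}
    - {"xyz": [2.7, 0.02, -0.05], "twist": [0, 0, 0], "jaw": 0.5}
    - {"xyz": [3.1, 0.02, -0.05], "twist": [0, 0, 0], "jaw": 0.5}
    - {"xyz": [3.3, 0.02, -0.05], "twist": [0, 0, 0], "jaw": 0.5}
    - {"xyz": [3.3, 0.02, -0.05], "twist": [0, 0, 0], "jaw": 0.5}

```text
time_s: 42.78
tool_pos: [0.6088, 0.2083, 0.2359]
tool_rot: [169.5, -0.1, 84.1]
force: [1.2, 0.4, -2.0]
grip_width: 0.0634
grasp_force: 30.2
```

```bash
python3 ax.py
```

```text
t 42.78 grasp [0.6387 0.2054 0.0747] rot [ 1.6947e+02 -6.0000e-02  8.4120e+01] F [ 1.2  0.4 -2. ] w 0.0634 gf 30.2
d 0.03949912913682727 off-axis perp(+x) -0.0003938533942219255 z -0.00030431455396250084 tool shift to axis [-5.55563652e-05  4.42838889e-02 -2.27203112e-02] A in tool [0.99999721 0.00194357 0.00134298]
```

Emit:
servo_tool:
  plan:
    - {"xyz": [0.1, 0, 0], "twist": [0, 0, 0], "jaw": 0.5}
    - {"xyz": [0.2, 0, 0], "twist": [0, 0, 0], "jaw": 0.5}
    - {"xyz": [0.3, 0, 0], "twist": [0, 0, 0], "jaw": 0.5}
    - {"xyz": [0.4, 0, 0], "twist": [0, 0, 0], "jaw": 0.5}
    - {"xyz": [0.5, 0, 0], "twist": [0, 0, 0], "jaw": 0.5}
    - {"xyz": [0.5, 0, 0], "twist": [0, 0, 0], "jaw": 0.5}

```text
time_s: 43.28
tool_pos: [0.6093, 0.21, 0.2358]
tool_rot: [169.6, 0.2, 84.0]
force: [-1.5, -5.3, 0.9]
grip_width: 0.0632
grasp_force: 30.1
```

```bash
python3 ax.py
```

```text
t 43.28 grasp [0.6388 0.2065 0.0745] rot [169.56   0.17  83.97] F [-1.5 -5.3  0.9] w 0.0632 gf 30.1
d 0.03838020902515798 off-axis perp(+x) -0.0003441728789363571 z -0.000502474577246767 tool shift to axis [-0.00012829  0.0429559  -0.04317558] A in tool [ 9.99995737e-01  5.22973881e-05 -2.91936435e-03]
```

Emit:
servo_tool:
  plan:
    - {"xyz": [0.1, 0.02, -0.02], "twist": [0, 0, 0], "jaw": 0.5}
    - {"xyz": [0.2, 0.02, -0.02], "twist": [0, 0, 0], "jaw": 0.5}
    - {"xyz": [0.3, 0.02, -0.02], "twist": [0, 0, 0], "jaw": 0.5}
    - {"xyz": [0.4, 0.02, -0.02], "twist": [0, 0, 0], "jaw": 0.5}
    - {"xyz": [0.4, 0.02, -0.02], "twist": [0, 0, 0], "jaw": 0.5}

```text
time_s: 43.7
tool_pos: [0.6098, 0.2109, 0.2357]
tool_rot: [169.7, 0.4, 83.9]
force: [-3.9, -11.6, 3.7]
grip_width: 0.0634
grasp_force: 30.1
```

```bash
python3 ax.py
python3 - <<'E'
from h import *
c=snap('wrist','w24.png');g=cv2.cvtColor(c['img'],cv2.COLOR_RGB2HSV).astype(int)
A=np.array([np.cos(np.radians(84)),np.sin(np.radians(84)),0]);S=np.array([.6432,.2446,.107])
for d in(0,.012,.024,.036): print(d,proj(c,S-d*A))
for u in(250,262,274,300):print(u,' '.join(f'{v}:{g[v,u,0]}/{g[v,u,1]}/{g[v,u,2]}' for v in range(150,240,3)))
E
```

```text
t 43.7 grasp [0.6389 0.2066 0.0744] rot [169.66   0.43  83.85] F [ -3.9 -11.6   3.7] w 0.0634 gf 30.1
d 0.03823818552755745 off-axis perp(+x) -0.0002650193913091275 z -0.0005991242937106317 tool shift to axis [-0.00037707  0.03682566 -0.054181  ] A in tool [ 0.99996883 -0.00123447 -0.00779829]
0 [297.16020653 210.88480504]
0.012 [296.74523962 241.96027734]
0.024 [296.35200601 271.40821671]
0.036 [295.97884188 299.3532199 ]
250 150:107/183/181 153:107/179/185 156:108/168/153 159:108/164/134 162:108/167/131 165:109/158/134 168:108/160/131 171:109/158/131 174:109/155/130 177:110/145/134 180:110/148/131 183:110/145/132 186:110/143/128 189:110/137/128 192:111/131/128 195:113/96/93 198:0/19/81 201:13/33/107 204:9/164/120 207:13/38/166 210:13/238/210 213:14/243/208 216:14/243/208 219:14/243/210 222:14/243/211 225:14/243/211 228:14/243/209 231:14/241/186 234:14/241/180 237:14/241/180
262 150:107/178/198 153:107/181/194 156:107/177/200 159:107/174/199 162:107/181/197 165:107/177/195 168:108/172/197 171:108/160/140 174:109/151/140 177:108/156/137 180:109/151/137 183:109/148/136 186:110/145/139
[... 484 characters left out ...]
92:108/159/162 195:109/148/158 198:157/26/87 201:4/15/136 204:13/52/137 207:10/171/124 210:12/106/203 213:14/226/222 216:14/226/222 219:15/245/223 222:15/245/221 225:14/243/221 228:14/243/221 231:13/226/186 234:12/210/188 237:13/225/189
300 150:107/180/208 153:107/181/209 156:107/181/207 159:108/178/209 162:107/176/210 165:107/177/209 168:107/175/210 171:108/175/207 174:107/175/206 177:108/174/207 180:108/169/211 183:108/168/210 186:109/164/213 189:108/165/210 192:108/160/207 195:109/164/197 198:143/26/88 201:0/12/153 204:8/56/110 207:9/161/130 210:11/186/188 213:11/131/214 216:11/158/207 219:11/167/208 222:12/172/217 225:12/175/221 228:20/201/236 231:20/205/238 234:18/235/238 237:19/254/237
```

A firm stop: d holds at 38.2 mm as the force goes from 5 to 12 N. In the wrist picture the first segment's rim edge (v≈210) sits at the projected shoulder plane (v≈211). I'll release and back off.

Emit:
servo_tool:
  plan:
    - {"xyz": [0, 0, 0], "twist": [0, 0, 0], "jaw": 0.2}
    - {"xyz": [0, 0, 0], "twist": [0, 0, 0], "jaw": 0}
    - {"xyz": [-0.4, 0, 0], "twist": [0, 0, 0], "jaw": 0}
    - {"xyz": [-0.4, 0, 0], "twist": [0, 0, 0], "jaw": 0}
    - {"xyz": [-0.4, 0, 0], "twist": [0, 0, 0], "jaw": 0}
    - {"xyz": [-0.4, 0, -2], "twist": [0, 0, 0], "jaw": 0}
    - {"xyz": [-0.4, 0, -5], "twist": [0, 0, 0], "jaw": 0}
    - {"xyz": [-0.4, 0, -8], "twist": [0, 0, 0], "jaw": 0}
    - {"xyz": [-0.4, 0, -11], "twist": [0, 0, 0], "jaw": 0}
    - {"xyz": [-0.4, 0, -12], "twist": [0, 0, 0], "jaw": 0}

```text
time_s: 44.58
tool_pos: [0.5884, 0.2153, 0.3591]
tool_rot: [169.2, -0.3, 84.1]
force: [1.5, 0.5, 1.1]
grip_width: 0.0871
grasp_force: 0.0
```

Emit:
servo_tool:
  plan:
    - {"xyz": [-4, -2, -4], "twist": [5, 0, 0], "jaw": 0}
    - {"xyz": [-7, -4, -5], "twist": [10.4, 0, 0], "jaw": 0}
    - {"xyz": [-7, -4, -5], "twist": [10.4, 0, 0], "jaw": 0}
    - {"xyz": [-7, -4, -5], "twist": [10.4, 0, 0], "jaw": 0}
    - {"xyz": [-7, -4, -5], "twist": [10.4, 0, 0], "jaw": 0}
    - {"xyz": [-7, -4, -5], "twist": [10.4, 0, 0], "jaw": 0}

```text
time_s: 45.08
tool_pos: [0.5322, 0.1513, 0.3952]
tool_rot: [179.9, -0.0, 84.2]
force: [-1.3, -0.8, 0.2]
grip_width: 0.0869
grasp_force: 0.0
```

Run:
```python
from h import *
st();w=snap('wrist','w25.png')['img'];s=snap('side')['img']
a=cv2.resize(w[30:240],(800,300),interpolation=cv2.INTER_CUBIC);b=cv2.resize(s[230:390,60:460],(750,300),interpolation=cv2.INTER_CUBIC);b=cv2.copyMakeBorder(b,0,0,0,50,cv2.BORDER_CONSTANT)
cv2.imwrite('pics/f.png',np.vstack([a,b])[...,::-1])
```

```text
t 45.08 grasp [0.5325 0.1514 0.2312] rot [ 1.7991e+02 -4.0000e-02  8.4170e+01] F [-1.3 -0.8  0.2] w 0.0869 gf 0.0
```

View pics/f.png

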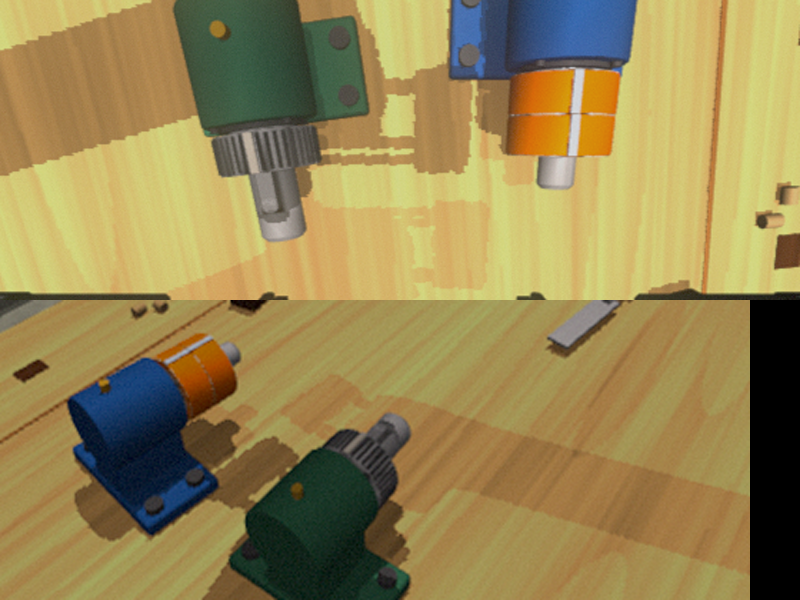

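The final picture shows both rubber segments closed up on the blue shaft (marks in line at x≈575) and the steel one at the green shoulder with its key in the slot. One last numeric check of the distance from segment to shaft end.

Run:
```python
from h import *
c=snap('wrist');st()
for n,m,zm,e,ze,yaw,ex in(('steel',(180,151.3),.1058,(198,197.5),.087,91.9,46),('rubber',(401,139),.1058,(388.5,161.6),.084,84,22)):
    a,b=ray(c,m,zm),ray(c,e,ze);A=np.array([np.cos(np.radians(yaw)),np.sin(np.radians(yaw)),0]);print(n,(a-b)@A*1000,'expected',ex,a,b)
```

```text
t 45.23 grasp [0.5324 0.1512 0.2309] rot [1.7994e+02 4.0000e-02 8.4180e+01] F [ 0.2 -0.5 -0.5] w 0.087 gf 0.0
steel 44.63982011564558 expected 46 [0.45360637 0.20533849 0.1058    ] [0.45645876 0.16076874 0.087     ]
rubber 21.24504198950802 expected 22 [0.63754519 0.19684652 0.1058    ] [0.63408155 0.1758485  0.084     ]
```

The steel reading is within noise but slightly short. As cheap insurance I'll regrip the steel segment upright and press it home once more.

Run:
```python
from h import *
go((.4519,.216,.16,91.9),(.4519,.216,.0745,91.9))
```

```text
xyz [5.63, -8.66, 7.08] twist [0.1, 0.0, -7.7] rows 4
xyz [-0.0, -0.0, 8.55] twist [0.0, 0.0, 0.0] rows 3
```

Emit:
servo_tool:
  plan:
    - {"xyz": [2.5, -4, 2], "twist": [0, 0, -4], "jaw": 0}
    - {"xyz": [5.6, -8.7, 4], "twist": [0, 0, -7.7], "jaw": 0}
    - {"xyz": [5.6, -8.7, 7], "twist": [0, 0, -7.7], "jaw": 0}
    - {"xyz": [5.6, -8.7, 7], "twist": [0, 0, -7.7], "jaw": 0}
    - {"xyz": [5.6, -8.7, 7], "twist": [0, 0, -7.7], "jaw": 0}
    - {"xyz": [5.6, -8.7, 7], "twist": [0, 0, -7.7], "jaw": 0}
    - {"xyz": [5.6, -8.7, 7], "twist": [0, 0, -7.7], "jaw": 0}
    - {"xyz": [5.6, -8.7, 7], "twist": [0, 0, -7.7], "jaw": 0}
    - {"xyz": [5.6, -8.7, 7], "twist": [0, 0, -7.7], "jaw": 0}

```text
time_s: 45.98
tool_pos: [0.4528, 0.214, 0.3268]
tool_rot: [179.8, -0.1, 91.6]
force: [0.7, -0.2, -0.8]
grip_width: 0.0869
grasp_force: 0.0
```

Run:
```python
from h import *
st();go((.4519,.216,.0745,91.9))
```

```text
t 45.98 grasp [0.4535 0.2141 0.1628] rot [ 1.7979e+02 -5.0000e-02  9.1650e+01] F [ 0.7 -0.2 -0.8] w 0.0869 gf 0.0
xyz [0.2, -0.12, 8.83] twist [0.2, -0.0, -0.3] rows 3
```

Emit:
servo_tool:
  plan:
    - {"xyz": [0.2, -0.12, 3], "twist": [0, 0, -0.3], "jaw": 0}
    - {"xyz": [0.2, -0.12, 5.5], "twist": [0, 0, -0.3], "jaw": 0}
    - {"xyz": [0.2, -0.12, 7.5], "twist": [0, 0, -0.3], "jaw": 0}
    - {"xyz": [0.2, -0.12, 8.8], "twist": [0, 0, -0.3], "jaw": 0}
    - {"xyz": [0.2, -0.12, 8.8], "twist": [0, 0, -0.3], "jaw": 0}
    - {"xyz": [0.2, -0.12, 8.8], "twist": [0, 0, -0.3], "jaw": 0}
    - {"xyz": [0.2, -0.12, 8.8], "twist": [0, 0, -0.3], "jaw": 0.2}
    - {"xyz": [0.2, -0.12, 8.8], "twist": [0, 0, -0.3], "jaw": 0.5}
    - {"xyz": [0.2, -0.12, 8.8], "twist": [0, 0, -0.3], "jaw": 0.5}
    - {"xyz": [0.2, -0.12, 8.8], "twist": [0, 0, -0.3], "jaw": 0.5}

```text
time_s: 46.82
tool_pos: [0.4509, 0.2168, 0.2386]
tool_rot: [179.8, -0.1, 92.1]
force: [-0.5, 1.0, 0.5]
grip_width: 0.0679
grasp_force: 0.0
```

Emit:
servo_tool:
  plan:
    - {"xyz": [0.1, 0, 0], "twist": [0, 0, 0], "jaw": 0.5}
    - {"xyz": [0.1, 0, 0], "twist": [0, 0, 0], "jaw": 0.5}
    - {"xyz": [0.2, 0, 0], "twist": [0, 0, 0], "jaw": 0.5}
    - {"xyz": [0.3, 0, 0], "twist": [0, 0, 0], "jaw": 0.5}
    - {"xyz": [0.3, 0, 0], "twist": [0, 0, 0], "jaw": 0.5}

```text
time_s: 47.23
tool_pos: [0.4514, 0.2177, 0.2383]
tool_rot: [179.9, 0.1, 92.0]
force: [1.0, -6.4, 6.1]
grip_width: 0.0633
grasp_force: 30.0
```

Emit:
servo_tool:
  plan:
    - {"xyz": [0.1, 0, 0], "twist": [0, 0, 0], "jaw": 0.5}
    - {"xyz": [0.2, 0, 0], "twist": [0, 0, 0], "jaw": 0.5}
    - {"xyz": [0.3, 0, 0], "twist": [0, 0, 0], "jaw": 0.5}
    - {"xyz": [0.3, 0, 0], "twist": [0, 0, 0], "jaw": 0.5}

```text
time_s: 47.57
tool_pos: [0.4515, 0.2185, 0.2383]
tool_rot: [179.9, 0.4, 91.9]
force: [1.0, -13.5, 10.8]
grip_width: 0.0633
grasp_force: 30.0
```

Solid contact, with the grasp point unmoved while the force doubled, so it is home. Release, retreat, hand in.

Emit:
servo_tool:
  plan:
    - {"xyz": [0, 0, 0], "twist": [0, 0, 0], "jaw": 0.2}
    - {"xyz": [0, 0, 0], "twist": [0, 0, 0], "jaw": 0}
    - {"xyz": [-0.4, 0, 0], "twist": [0, 0, 0], "jaw": 0}
    - {"xyz": [-0.4, 0, 0], "twist": [0, 0, 0], "jaw": 0}
    - {"xyz": [-0.4, 0, 0], "twist": [0, 0, 0], "jaw": 0}
    - {"xyz": [-0.4, 0, -2], "twist": [0, 0, 0], "jaw": 0}
    - {"xyz": [-0.4, 0, -5], "twist": [0, 0, 0], "jaw": 0}
    - {"xyz": [-0.4, 0, -8], "twist": [0, 0, 0], "jaw": 0}
    - {"xyz": [-0.4, 0, -12], "twist": [0, 0, 0], "jaw": 0}
    - {"xyz": [-0.4, 0, -14], "twist": [0, 0, 0], "jaw": 0}

```text
time_s: 48.4
tool_pos: [0.4508, 0.219, 0.3819]
tool_rot: [179.7, -0.2, 92.1]
force: [1.0, 0.8, -0.2]
grip_width: 0.087
grasp_force: 0.0
```

Emit:
servo_tool:
  plan:
    - {"xyz": [-4, 3, -2], "twist": [0, 0, 0], "jaw": 0}
    - {"xyz": [-7, 5, -2], "twist": [0, 0, 0], "jaw": 0}
    - {"xyz": [-7, 6, -2], "twist": [0, 0, 0], "jaw": 0}
    - {"xyz": [-7, 6, -2], "twist": [0, 0, 0], "jaw": 0}
    - {"xyz": [-7, 6, -2], "twist": [0, 0, 0], "jaw": 0}
    - {"xyz": [-7, 6, -2], "twist": [0, 0, 0], "jaw": 0}
    - {"xyz": [-7, 6, -2], "twist": [0, 0, 0], "jaw": 0}

```text
time_s: 48.98
tool_pos: [0.5118, 0.152, 0.3974]
tool_rot: [180.0, -0.0, 92.2]
force: [0.3, 0.0, 0.1]
grip_width: 0.0872
grasp_force: 0.0
```

Run:
```python
from h import *
st();snap('wrist','w26.png');snap('side','s26.png')
d=np.abs(cv2.imread('pics/s26.png').astype(int)-cv2.imread('pics/s21.png'))[330:420,180:290].mean();print('side diff near green',d)
print(env.sign_off())
```

```text
t 48.98 grasp [0.5119 0.152  0.2334] rot [ 1.7997e+02 -2.0000e-02  9.2200e+01] F [0.3 0.  0.1] w 0.0872 gf 0.0
side diff near green 11.857845117845118
the job is handed in; nothing more can be done
None
```

I put both keys in their slots, slid the one steel segment home on the infeed shaft and both rubber segments home and closed up on the outfeed shaft, left the chisel, plane and offcut alone, and handed the job in at 49 s.

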